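# Scoop large pills into a dispensing jar and stopper it

## Task

With the scoop, transfer at least three of the four large pills from the grey bin into the amber jar, never touching the pills with the gripper and leaving none anywhere but in the jar or the bin. Stand the scoop back on its green mat and close the jar with its stopper, lowered in gently (not dropped) until its flange sits flat on the rim. Keep the jar standing about where it is, and do not disturb the other bottles and vials.

Things in the scene. Friction and masses are not known exactly. Their poses are not given: they have to be found in the camera images.
- bin: Fixed grey open bin. Origin on the counter, x along the bin. Inside 86 mm wide, walls 4 mm. Flat floor, 4 mm above the counter, from x = -35 to +75 mm. Far end (+x): a 45 degree ramp from the floor at x = +75 to 44 mm height at x = +115. Near end: a gentle 20 degree slope from the floor at x = -35 up to the near wall at x = -110. Side and near wall tops 44 mm above the counter.
- pill0: Large brown ball-shaped pill in a hard wax shell with a gold seam, 24 mm across, 12 g; one of four alike, at first in the far part of the bin. Origin at its centre.
- pill1: Large brown ball-shaped pill in a hard wax shell with a gold seam, 24 mm across, 12 g; one of four alike, at first in the far part of the bin. Origin at its centre.
- pill2: Large brown ball-shaped pill in a hard wax shell with a gold seam, 24 mm across, 12 g; one of four alike, at first in the far part of the bin. Origin at its centre.
- pill3: Large brown ball-shaped pill in a hard wax shell with a gold seam, 24 mm across, 12 g; one of four alike, at first in the far part of the bin. Origin at its centre.
- scoop: Loose steel scoop, 140 g, standing on its pan. Origin: centre of the pan's underside. Pan 66 mm long (x), floor 2 mm, open at +x (the lip), flaring from 64 mm wide at the back to 78 at the lip; sides 28 mm high at the back, 10 in front. Blue handle leans back to -x, 25 degrees from the pan's z axis, centre line from (-40, 0, 36) to (-80, 0, 122) mm; 16 mm wide along y, 26 mm deep.
- scoop_grip (a point): Good place to grip the scoop: on the handle's centre line, (-66, 0, 90) mm from the scoop's origin, 35 mm short of the handle's end; same axes as the scoop. Grip across the 16 mm width (y).
- scoop_lip (a point): Middle of the pan's open front edge, at its underside, (33, 0, 0) mm from the scoop's origin.
- mat: Fixed green mat, 150 mm (x) by 120 mm (y), 3 mm thick: the scoop's place. Origin: centre of its underside.
- jar: Loose amber glass jar, open at the top, standing on the counter, 500 g. Straight sides, outside diameter 100 mm, wall 4 mm, mouth 92 mm across, 100 mm tall, inner floor at 6 mm. Origin: centre of its underside.
- jar_mouth (a point): Centre of the jar's mouth, level with the rim, 100 mm above its underside.
- coaster: Fixed round blue pad, 120 mm across, 3 mm thick, on which the stopper stands at first. Origin: centre of its underside.
- stopper: Loose stopper, 120 g, upright on the blue pad. Origin: centre of the plug's underside. Dark tapered plug 26 mm deep, 80 mm across at the bottom, 88 at the top; then a white flange 106 mm across, 6 mm thick, to rest on the jar's rim; then a white round grip 28 mm across, 32 to 72 mm above the origin. Home in the jar, its origin is 74 mm above the jar's.
- stopper_knob (a point): On the stopper's axis at the height to grip the white grip, 56 mm above the stopper's origin.
- vial_a: Bystander, a small glass vial with a blue cap, 32 mm wide, 55 mm tall. Origin: centre of its underside.
- vial_b: Bystander, a small glass vial with a red cap, 32 mm wide, 55 mm tall. Origin: centre of its underside.
- syrup: Bystander, an amber syrup bottle, 52 mm wide, 120 mm tall. Origin: centre of its underside.
- cup: Bystander, a white medicine cup, 44 mm wide, 36 mm tall. Origin: centre of its underside.
- tin: Bystander, a white tin, 66 mm wide, 80 mm tall. Origin: centre of its underside.
- spray: Bystander, a white bottle with a green cap, 44 mm wide, 120 mm tall. Origin: centre of its underside.
Things that resemble listed ones, but are neither listed nor needed, are in the scene too. Of the things that look like the mat, the smaller one is meant.

How it is judged (in metres and radians):
On the way, in this order (a step that is already met when the one before it is completed fails the run):
1. At least three pills lie in the jar ((((horizontal distance between pill0 and jar below 0.045 m and z of pill0 in the frame of jar between 0 and 0.078 m) and (horizontal distance between pill1 and jar below 0.045 m and z of pill1 in the frame of jar between 0 and 0.078 m) and (horizontal distance between pill2 and jar below 0.045 m and z of pill2 in the frame of jar between 0 and 0.078 m)) or ((horizontal distance between pill0 and jar below 0.045 m and z of pill0 in the frame of jar between 0 and 0.078 m) and (horizontal distance between pill1 and jar below 0.045 m and z of pill1 in the frame of jar between 0 and 0.078 m) and (horizontal distance between pill3 and jar below 0.045 m and z of pill3 in the frame of jar between 0 and 0.078 m)) or ((horizontal distance between pill0 and jar below 0.045 m and z of pill0 in the frame of jar between 0 and 0.078 m) and (horizontal distance between pill2 and jar below 0.045 m and z of pill2 in the frame of jar between 0 and 0.078 m) and (horizontal distance between pill3 and jar below 0.045 m and z of pill3 in the frame of jar between 0 and 0.078 m)) or ((horizontal distance between pill1 and jar below 0.045 m and z of pill1 in the frame of jar between 0 and 0.078 m) and (horizontal distance between pill2 and jar below 0.045 m and z of pill2 in the frame of jar between 0 and 0.078 m) and (horizontal distance between pill3 and jar below 0.045 m and z of pill3 in the frame of jar between 0 and 0.078 m)))), for 0.2 s.
2. The stopper is home in the jar's mouth (z of stopper in the frame of jar below 0.077 m and horizontal distance between stopper and jar below 0.007 m and angle between the z axis of stopper and the z axis of jar, either way round below 0.06 rad and angle between stopper's own z axis and vertical below 0.2 rad), for 0.2 s.
At the end, for the whole second after the job is handed in: At least 3 pills in the jar, the rest in jar or bin; stopper within 3 mm of fully down, 7 mm of centred and 0.06 rad of square; jar upright on the counter (0.05 rad); scoop standing on its pan (0.1 rad), its origin over the green mat (70 mm along, 60 mm across); all three at rest (all of step 2 and (((horizontal distance between pill0 and jar below 0.045 m and z of pill0 in the frame of jar between 0 and 0.078 m) and (horizontal distance between pill1 and jar below 0.045 m and z of pill1 in the frame of jar between 0 and 0.078 m) and (horizontal distance between pill2 and jar below 0.045 m and z of pill2 in the frame of jar between 0 and 0.078 m)) or ((horizontal distance between pill0 and jar below 0.045 m and z of pill0 in the frame of jar between 0 and 0.078 m) and (horizontal distance between pill1 and jar below 0.045 m and z of pill1 in the frame of jar between 0 and 0.078 m) and (horizontal distance between pill3 and jar below 0.045 m and z of pill3 in the frame of jar between 0 and 0.078 m)) or ((horizontal distance between pill0 and jar below 0.045 m and z of pill0 in the frame of jar between 0 and 0.078 m) and (horizontal distance between pill2 and jar below 0.045 m and z of pill2 in the frame of jar between 0 and 0.078 m) and (horizontal distance between pill3 and jar below 0.045 m and z of pill3 in the frame of jar between 0 and 0.078 m)) or ((horizontal distance between pill1 and jar below 0.045 m and z of pill1 in the frame of jar between 0 and 0.078 m) and (horizontal distance between pill2 and jar below 0.045 m and z of pill2 in the frame of jar between 0 and 0.078 m) and (horizontal distance between pill3 and jar below 0.045 m and z of pill3 in the frame of jar between 0 and 0.078 m))) and ((horizontal distance between pill0 and jar below 0.045 m and z of pill0 in the frame of jar between 0 and 0.078 m) or (x of pill0 in the frame of bin between -0.112 and 0.117 m and y of pill0 in the frame of bin between -0.045 and 0.045 m and z of pill0 in the frame of bin below 0.06 m)) and ((horizontal distance between pill1 and jar below 0.045 m and z of pill1 in the frame of jar between 0 and 0.078 m) or (x of pill1 in the frame of bin between -0.112 and 0.117 m and y of pill1 in the frame of bin between -0.045 and 0.045 m and z of pill1 in the frame of bin below 0.06 m)) and ((horizontal distance between pill2 and jar below 0.045 m and z of pill2 in the frame of jar between 0 and 0.078 m) or (x of pill2 in the frame of bin between -0.112 and 0.117 m and y of pill2 in the frame of bin between -0.045 and 0.045 m and z of pill2 in the frame of bin below 0.06 m)) and ((horizontal distance between pill3 and jar below 0.045 m and z of pill3 in the frame of jar between 0 and 0.078 m) or (x of pill3 in the frame of bin between -0.112 and 0.117 m and y of pill3 in the frame of bin between -0.045 and 0.045 m and z of pill3 in the frame of bin below 0.06 m)) and angle between jar's own z axis and vertical below 0.05 rad and height (world z) of jar below 0.004 m and x of scoop in the frame of mat between -0.07 and 0.07 m and y of scoop in the frame of mat between -0.06 and 0.06 m and z of scoop in the frame of mat below 0.009 m and angle between scoop's own z axis and vertical below 0.1 rad and linear speed of each of scoop, stopper, jar below 0.02 m/s); the robot touches nothing.
It fails at once if The gripper's fingers touch a pill (contact force between the fingers and pill0 above 0.2 N or contact force between the fingers and pill1 above 0.2 N or contact force between the fingers and pill2 above 0.2 N or contact force between the fingers and pill3 above 0.2 N).
It fails at once if The jar is tipped by more than 17 degrees or pushed more than 60 mm from where it stood (angle between jar's own z axis and vertical above 0.3 rad or distance of jar from where it was at the start of the episode above 0.06 m).
It fails at once if The stopper is dropped or slammed into the jar: it moves faster than 0.5 m/s within 25 mm of home (distance between stopper and jar below 0.099 m and horizontal distance between stopper and jar below 0.03 m and linear speed of stopper above 0.5 m/s).
It fails at once if A bystander is shifted by more than 40 mm or knocked over (distance of any of vial_a, vial_b, syrup, cup, tin, spray from where it was at the start of the episode above 0.04 m or angle between any of vial_a, vial_b, syrup, cup, tin, spray's own z axis and vertical above 0.5 rad).
It also fails if it takes over 72 s, if anything falls off the work surface, if the arm or the gripper's body presses on something with over 40 N, if the wrist force passes 120 N, or if a joint passes its speed limit or range.

## Robot

A 6-joint arm with a two-finger parallel gripper is mounted at the origin on the work surface. World frame = base frame: x ahead of the robot, y to its left, z up, the work surface at z = 0. Lengths are in mm, angles in rad, forces in N, time in s.
With the tool pointing down it reaches from about 275 to 750 mm from the base axis. Payload 10.2 kg.
Tool frame: the origin (TCP) lies between the finger pads; the fingertips stand 8 mm ahead of it and the grasp point (between the pads) lies 11 mm behind it; z points along the fingers, y is the line along which they close (so a half turn about z gives the same grasp; the last joint's range is limited). The gripper opens to 85 mm and grips with 20 to 120 N. Pads are 22 mm wide; open, the fingers measure 114 mm over their backs; the gripper's body (76 mm by 85 mm) begins 54 mm behind the grasp point. The pads swing forward as they close: fully open they stand 13 mm farther back than shut.
Start: joints at [1.126, 0.313, 1.498, -0, 1.331, -0.223], TCP at [115.505, 512.142, 213.294] pointing down, gripper open.
Joint ranges: [-2.94, 2.94], [-0.97, 2.17], [0.19, 2.56], [-1.23, 4.37], [0.02, 3.11], [-2.88, 2.88]. Speed limits (rad/s): [2.39, 2.39, 3.01, 3.14, 3.14, 3.14].

## Interface

Orientations are given as a unit quaternion [w, x, y, z].
In Python, from rig import * gives the robot as it stands.
- The arm moves only by the shell command python3 -m handwheel 'ROWS' [FORCE]. ROWS is JSON, a list that holds one entry, the list of rows, each a list of 7 numbers: the shift along the world's x, y, z in mm, then the turn, a rotation vector about the world's x, y, z in degrees, then the opening, from -1 (shut) to 1 (fully open). A call has 1 to 8 rows; each row shifts and turns the commanded pose from where the row before left it; what a row does not reach is not made up. A row lasts 1/8 s, in which the tool goes at most 62.5 mm and 10.7 degrees, less where a joint would pass 70% of its speed; a pose out of reach is approached as far as the arm can. A call is refused whole if a number of a shift passes 62.5 or a number of a turn 10.7, either way. A call with a gripper value outside its range is refused whole. The fingers move at their own pace and stop on an object; FORCE is the grip in N (left out, the last holds). Time passes only in rows, so rows that do not move let the fingers close. It gives the time, the measured TCP pose, the force, the opening and the grip force at its end, in the units of the state.
- sense(): the state, without advancing time (a new reading comes with each control period).
- capture(name): name is "side" or "top"; returns a dict with "image" (480x640x3 uint8, red, green, blue), "fx", "fy", "cx", "cy" (pixels), "rvec" (rotation vector, rad) and "tvec" (3), from world to camera coordinates, as OpenCV has them. Camera axes: x right, y down, z forward; pixel columns grow to the right and rows downward; lengths in mm; the calibration is good to about 2 mm. A picture is of the moment at which its call begins. There is no depth.
- finish_job(): hands the job in; it is judged then, once.
The state is a dict: "time_s": time; "joints": joint angles; "dq": joint speeds; "tau": joint torques, N m; "eef_pos": TCP position; "ee_rot": TCP orientation; "force": force on the tool from outside, world axes, zero at the start; "wrist_torque": the same for the moment, N m; "grip_width": opening from 0.0 (shut) to 1.0 (fully open); "grip_force": force on a finger pad.
Only numpy, scipy, OpenCV 4.12 (cv2) and the standard library are available. Lean on these libraries where they do the work, as an engineer would, in place of code of your own. Each camera call takes 0.05 s, during which the arm holds its last target. There are 200 camera calls.

## Working session

There is one attempt and no reset: what is moved stays moved. The work goes in short steps, Python scripts to look and compute and a shell command to move; the robot and the scene stay as the last step left them, time stands still between calls to the robot, and variables do not carry over. Pictures are saved under pics/ and viewed, at most 10 in all, crops included, and the job is handed in when it is done.

```bash
mkdir -p pics; ls; cat > h.py <<'E'
from rig import *
import numpy as np, cv2
def snap(n,f):
    c=capture(n); cv2.imwrite('pics/'+f+'.png',cv2.cvtColor(c['image'],cv2.COLOR_RGB2BGR)); np.save('pics/'+f+'.npy',c,allow_pickle=True); return c
def load(f): return np.load('pics/'+f+'.npy',allow_pickle=True).item()
def ray(c,u,v):
    R,_=cv2.Rodrigues(np.array(c['rvec'],float)); t=np.array(c['tvec'],float).ravel()
    d=R.T@np.array([(u-c['cx'])/c['fx'],(v-c['cy'])/c['fy'],1.]); return -R.T@t,d
def onz(c,u,v,z):
    o,d=ray(c,u,v); return o+d*(z-o[2])/d[2]
def proj(c,P):
    K=np.array([[c['fx'],0,c['cx']],[0,c['fy'],c['cy']],[0,0,1.]])
    return cv2.projectPoints(np.array(P,float).reshape(-1,3),np.array(c['rvec'],float),np.array(c['tvec'],float),K,None)[0].reshape(-1,2)
E
python3 - <<'E'
from h import *
for n in('top','side'):
    c=snap(n,n+'0'); print(n,c['fx'],c['fy'],c['cx'],c['cy'],ray(c,320,240))
print(sense())
E
```

```text
pics
top 510.3178205412086 510.3178205412086 323.1949377337461 244.63578571418654 (array([ 259.85751882,  -16.52664279, 1352.45571078]), array([ 0.21652042,  0.00269592, -0.9763367 ]))
side 523.2359134745725 523.2359134745725 323.4908634470425 234.06514378032654 (array([ 418.05098425, 1186.62888631,  896.04964305]), array([ 0.07435683, -0.81487909, -0.57499243]))
{'time_s': 0.1, 'joints': array([ 1.12561007e+00,  3.13380280e-01,  1.49834820e+00, -3.91719076e-06,
        1.33096535e+00, -2.23415379e-01]), 'dq': array([-0.00146801, -0.00068849, -0.00237864, -0.00153706,  0.0024987 ,
        0.00045714]), 'tau': array([ 1.92924563e-03, -4.12899506e+01, -2.60142320e+01, -1.74367883e-04,
        3.09306350e-03, -1.43320773e-05]), 'eef_pos': array([115.39411634, 511.91909832, 212.80420797]), 'ee_rot': array([-1.78856411e-04,  1.10657863e-01,  9.93858408e-01, -5.20733383e-04]), 'force': array([-0.3429223 ,  0.45124275,  0.49534216]), 'wrist_torque': array([ 0.02206085, -0.00375133, -0.02199356]), 'grip_force': 0.0, 'grip_width': 1.0024294719422062}
```

View pics/top0.png

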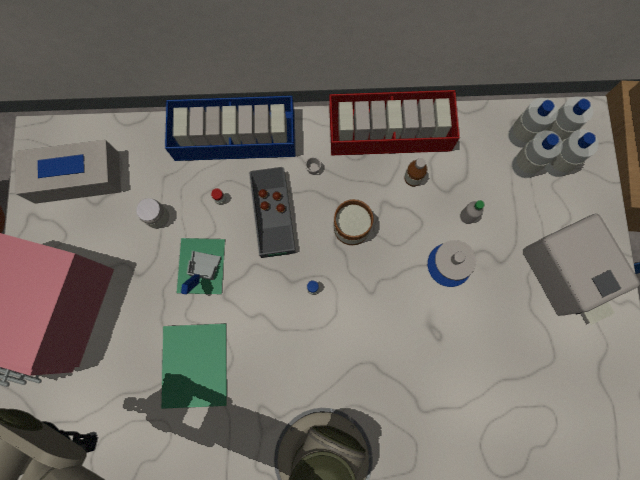

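View pics/side0.png

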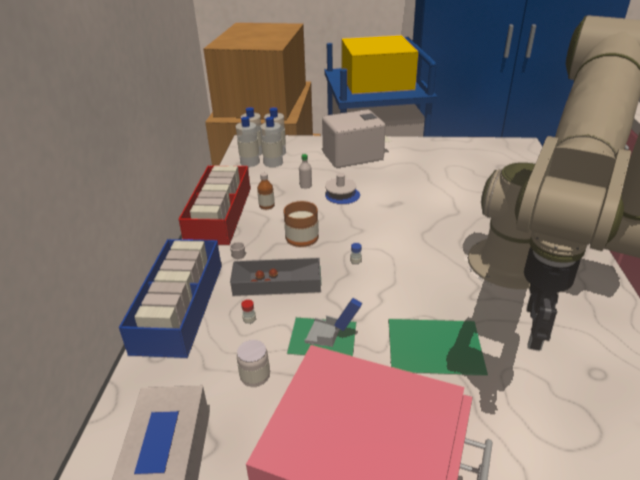

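The top view shows two green mats. The small one is at (202,266) with the scoop standing on it; the large one, at (195,365), is a decoy because the smaller is meant. The bin runs from (268,170) to (277,255) with the four pills near its top end. The jar is at (353,221) and the stopper on its blue pad at (452,263). I'll enlarge a crop and measure by masks.

```bash
python3 - <<'E'
from h import *
c=load('top0'); im=c['image']; s=load('side0')
hsv=cv2.cvtColor(im,cv2.COLOR_RGB2HSV)
cr=im[150:310,160:400]; cv2.imwrite('pics/crop1.png',cv2.cvtColor(cv2.resize(cr,None,fx=3.3,fy=3.3,interpolation=cv2.INTER_CUBIC),cv2.COLOR_RGB2BGR))
def comps(c,lo,hi,box,n,z,mn=8):
    h=cv2.cvtColor(c['image'],cv2.COLOR_RGB2HSV); m=cv2.inRange(h,lo,hi); b=np.zeros_like(m); x0,y0,x1,y1=box; b[y0:y1,x0:x1]=m[y0:y1,x0:x1]
    k,l,st,ce=cv2.connectedComponentsWithStats(b)
    for i in range(1,k):
        if st[i,4]>=mn:
            pts=np.argwhere(l==i)[:,::-1].astype(np.float32); r=cv2.minAreaRect(pts)
            print(n,ce[i].round(1),st[i],'w',onz(c,*ce[i],z).round(0), 'rect',[onz(c,*p,z)[:2].round(0).tolist() for p in cv2.boxPoints(r)])
comps(c,(50,80,50),(85,255,255),(150,220,250,420),'green',3,100)
comps(c,(105,120,40),(130,255,255),(170,230,230,310),'blue handle',80,30)
comps(c,(105,120,40),(125,255,255),(410,220,500,300),'coaster',3,30)
comps(c,(0,100,60),(20,255,255),(250,170,300,230),'pills',16)
comps(c,(0,0,25),(180,60,130),(240,155,305,265),'bin',44,200)
comps(c,(0,80,40),(25,255,255),(325,190,385,260),'jar',100,60)
comps(c,(0,0,170),(180,40,255),(435,235,480,285),'flange',32,100)
comps(s,(50,80,50),(85,255,255),(280,310,370,365),'Sgreen',3,60)
comps(s,(105,120,40),(130,255,255),(325,295,370,335),'S handle',80,30)
comps(s,(0,100,60),(20,255,255),(230,260,320,290),'S pills',16)
E
```

```text
green [201.  263.6] [ 177  238   48   56 1432] w [506. 309.   3.] rect [[432.0, 372.0], [582.0, 368.0], [571.0, 247.0], [421.0, 254.0]]
green [194.3 365.1] [ 162  324   65   84 5047] w [241. 322.   3.] rect [[349.0, 409.0], [343.0, 241.0], [135.0, 240.0], [140.0, 402.0]]
blue handle [188.6 284. ] [181 275  18  19 148] w [441. 321.  80.] rect [[429.0, 347.0], [471.0, 305.0], [454.0, 288.0], [412.0, 330.0]]
coaster [440.3 272.3] [428 245  40  42 419] w [ 459. -331.    3.] rect [[491.0, -276.0], [536.0, -335.0], [441.0, -403.0], [398.0, -344.0]]
pills [261.4 192.4] [258 189   7   8  41] w [695. 143.  16.] rect [[706.0, 152.0], [705.0, 136.0], [685.0, 136.0], [685.0, 152.0]]
pills [275.6 195.4] [272 192   8   8  43] w [685. 104.  16.] rect [[696.0, 114.0], [695.0, 95.0], [675.0, 95.0], [676.0, 114.0]]
pills [263.2 205. ] [260 201   7   9  41] w [659. 138.  16.] rect [[652.0, 150.0], [673.0, 143.0], [667.0, 127.0], [646.0, 134.0]]
pills [279.3 207.4] [276 204   7   8  45] w [651.  95.  16.] rect [[661.0, 104.0], [660.0, 87.0], [641.0, 88.0], [641.0, 104.0]]
bin [274.  212.4] [ 249  167   
[... 190 characters left out ...]
-152.0], [535.0, -146.0], [539.0, -48.0]]
Sgreen [299.8 335.8] [288 318  26  36 581] w [552. 314.   3.] rect [[574.0, 366.0], [571.0, 245.0], [525.0, 256.0], [531.0, 374.0]]
Sgreen [343.1 344.2] [322 334  32  21 335] w [449. 335.   3.] rect [[498.0, 359.0], [497.0, 296.0], [425.0, 302.0], [429.0, 365.0]]
S handle [355.5 302.5] [351 299  10   8  39] w [423. 277.  80.] rect [[435.0, 276.0], [430.0, 264.0], [412.0, 279.0], [416.0, 291.0]]
S pills [272.8 272.4] [269 268   9   9  58] w [648.  96.  16.] rect [[662.0, 97.0], [651.0, 72.0], [632.0, 96.0], [644.0, 119.0]]
S pills [259.3 274.2] [255 270   9   9  60] w [683. 105.  16.] rect [[698.0, 88.0], [676.0, 87.0], [670.0, 121.0], [692.0, 122.0]]
```

View pics/crop1.png

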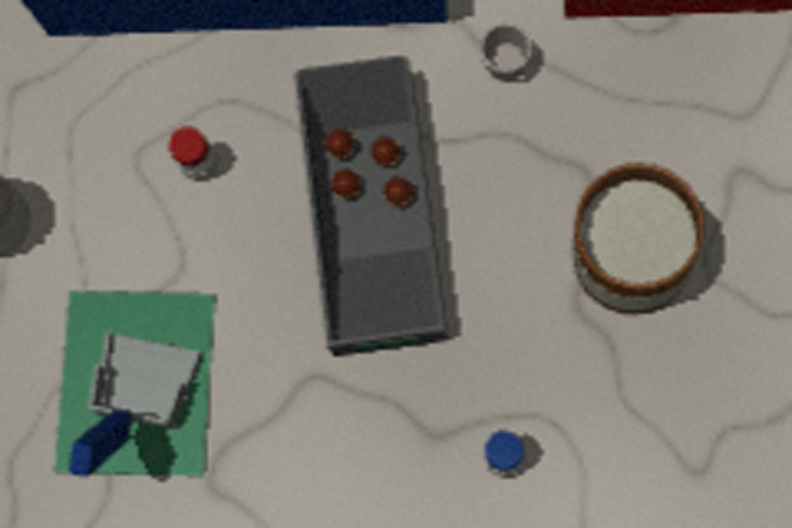

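The crop confirms the small mat under the scoop. The scoop's lip edge runs from about (193,252) to (222,257), and its handle leans back to the lower left at (188,284). The bin's outer corners are near (250,172), (284,167), (295,251) and (260,255), with the ramp at the top. Next I'll get precise poses.

```bash
python3 - <<'E'
from h import *
c=load('top0'); s=load('side0')
def m(c,lo,hi,box):
    h=cv2.cvtColor(c['image'],cv2.COLOR_RGB2HSV); a=cv2.inRange(h,lo,hi); b=np.zeros_like(a); x0,y0,x1,y1=box; b[y0:y1,x0:x1]=a[y0:y1,x0:x1]; return b
def big(b):
    k,l,st,ce=cv2.connectedComponentsWithStats(b); i=1+np.argmax(st[1:,4]); return (l==i).astype(np.uint8),ce[i],st[i]
def tri(p,q):
    o1,d1=ray(c,*p); o2,d2=ray(s,*q); A=np.stack([d1,-d2],1); t=np.linalg.lstsq(A,o2-o1,rcond=None)[0]
    a,b=o1+t[0]*d1,o2+t[1]*d2; return ((a+b)/2).round(1),np.linalg.norm(a-b).round(1)
E={}
for cam,box,n in((c,(170,270,215,300),'t'),(s,(325,292,370,335),'s')):
    b,ce,st=big(m(cam,(100,90,25),(130,255,255),box)); pts=np.argwhere(b)[:,::-1].astype(np.float32)
    r=cv2.boxPoints(cv2.minAreaRect(pts)); e=[np.linalg.norm(r[i]-r[(i+1)%4]) for i in range(4)]
    i=int(np.argmin(e)); k=(i+2)%4; E[n]=(ce,(r[i]+r[(i+1)%4])/2,(r[k]+r[(k+1)%4])/2,st[4]); print(n,E[n])
t,sd=E['t'],E['s']; tt=sorted(t[1:3],key=lambda p:p[0]); ss=sorted(sd[1:3],key=lambda p:p[1])
print('handle centroid',tri(t[0],sd[0]),'top end',tri(tt[0],ss[0]),'base end',tri(tt[1],ss[1]))
print('top-view only: end z125',onz(c,*tt[0],125),'cen z82',onz(c,*t[0],82))
b,ce,st=big(m(c,(0,0,120),(180,60,255),(183,244,226,284))); cn=max(cv2.findContours(b,0,1)[0],key=cv2.contourArea)
ap=cv2.approxPolyDP(cn,3,True).reshape(-1,2); print('pan',st,ce,onz(c,*ce,6).round(0)); [print(p,onz(c,*p,8).round(0)) for p in ap]
for n,(u,v) in dict(fl=(297,72),fr=(408,57),nr=(443,331),nl=(330,345)).items(): print('bin',n,onz(c,160+u/3.3,150+v/3.3,44).round(0))
# jar rim ellipse: contour of orange ring
b,ce,st=big(m(c,(0,80,40),(25,255,255),(325,190,385,260)))
for cam,box in((c,(325,190,385,260)),):
    h=m(cam,(0,70,40),(25,255,255),box)
    k=cv2.findContours(h,cv2.RETR_CCOMP,1); 
    for q in k[0]:
        if len(q)>40: e=cv2.fitEllipse(q); print('jar ell',e,onz(cam,*e[0],100).round(1))
b=m(c,(0,0,130),(180,40,255),(430,235,480,285)); bb,ce,st=big(b); e=cv2.fitEllipse(max(cv2.findContours(bb,0,1)[0],key=cv2.contourArea)); print('flange',st,e,onz(c,*e[0],33).round(1))
h=m(c,(105,120,40),(125,255,255),(420,235,490,295)); p=np.argwhere(h)[:,::-1]; print('coaster hull',onz(c,*p.min(0),3).round(0),onz(c,*p.max(0),3).round(0))
cr=np.hstack([cv2.resize(c['image'][230:300,410:500],None,fx=4.3,fy=4.3,interpolation=2),cv2.resize(s['image'][165:235,300:390],None,fx=4.3,fy=4.3,interpolation=2)])
cr2=np.hstack([cv2.resize(s['image'][285:355,280:370],None,fx=4.3,fy=4.3,interpolation=2),cv2.resize(s['image'][195:265,260:350],None,fx=4.3,fy=4.3,interpolation=2)])
cv2.imwrite('pics/crop2.png',cv2.cvtColor(cv2.resize(np.vstack([cr,cr2]),(770,598)),cv2.COLOR_RGB2BGR))
E
```

```text
t (array([189.82089552, 283.70646766]), array([198.50005, 274.50003], dtype=float32), array([181.00005, 292.00003], dtype=float32), np.int32(201))
s (array([347.87254902, 313.74183007]), array([356.95206, 300.60367], dtype=float32), array([338.7997 , 327.22708], dtype=float32), np.int32(306))
handle centroid (array([440.3, 317.1,  81.5]), np.float64(2.0)) top end (array([417.4, 325.5, 128.5]), np.float64(4.4)) base end (array([466.1, 308.4,  31.1]), np.float64(11.6))
top-view only: end z125 [415.69728027 326.57905617 125.        ] cen z82 [441.2401225  316.94422246  82.        ]
pan [194 251  26  27 459] [204.92810458 263.26143791] [506. 297.   6.]
[195 251] [540. 324.   8.]
[194 272] [483. 326.   8.]
[209 277] [468. 286.   8.]
[219 256] [524. 259.   8.]
bin fl [746. 170.  44.]
bin fr [755.  79.  44.]
bin nr [525.  55.  44.]
bin nl [517. 145.  44.]
jar ell ((350.499267578125, 231.4056396484375), (25.16948890686035, 32.15288162231445), 100.78506469726562) [557.  -90.7 100. ]
jar ell ((353.12744140625, 219.33677673339844), (38.955101013183594, 40.32418441772461), 12.620588302612305) [588.2 -98.8 100. ]
jar ell ((352.9908142089844, 219.82583618164062), (31.93575668334961, 35.53167724609375), 101.49532318115234) [586.9 -98.4 100. ]
flange [ 430  235   50   50 1911] ((458.3567810058594, 255.92251586914062), (46.83484649658203, 57.791324615478516), 134.80433654785156) [ 496.5 -374.8   33. ]
coaster hull [ 535. -304.    3.] [ 420. -399.    3.]
```

View pics/crop2.png

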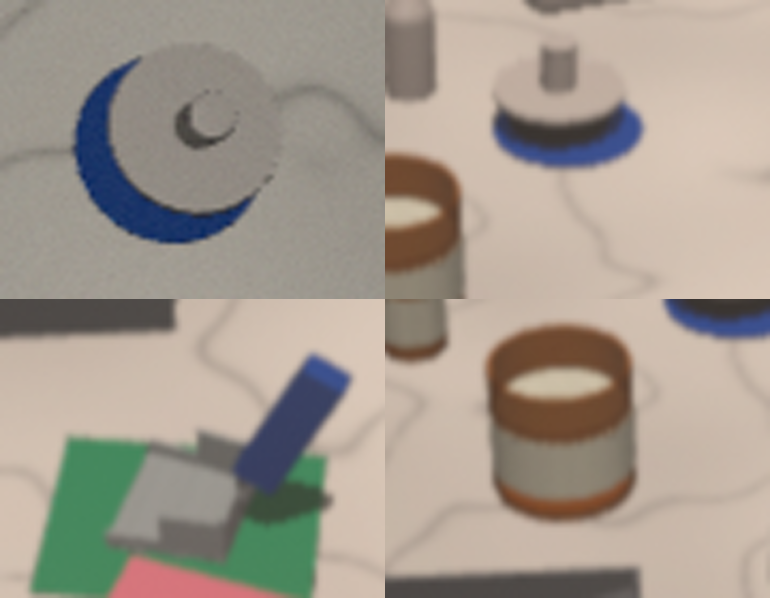

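The stopper stands upright on its pad, with the knob top at about (460,257) in top view and (341,175) in side view. The jar is open and the scoop stands level. I'll write a short planner that gives the per-row shifts, then move.

```bash
cat >> h.py <<'E'
from scipy.spatial.transform import Rotation as Ro
PSI=-15.5; SO=np.array([498.,301.,3.]); BIN=np.array([633.3,112.,0.]); BY=6.1; JAR=np.array([588.,-98.5,0.])
TS=Ro.from_matrix(np.array([[-.9063,0,.4226],[0,1,0],[-.4226,0,-.9063]]))  # tool in scoop
GRIP=np.array([-66,0,90.])
def cur():
    s=sense(); q=np.array(s['ee_rot']); return np.array(s['eef_pos']),Ro.from_quat(q[[1,2,3,0]]),s
def scoopR(yaw,p): return Ro.from_euler('ZY',[yaw,p],degrees=True)
def tcp_for(lip,yaw,p,back=0,g=None):
    R=scoopR(yaw,p); g=g if g is not None else (GRIP+11*TS.apply([0,0,1]),TS)
    T=R*g[1]; return np.array(lip)+R.apply(g[0]-[33,0,0])-back*T.apply([0,0,1]),T
def binp(x,y,z): return BIN+Ro.from_euler('z',BY,degrees=True).apply([x,y,z])
def plan(P,T,frm=None,name=''):
    p,R=frm if frm is not None else cur()[:2]; d=P-p; w=np.degrees((T*R.inv()).as_rotvec())
    print(name,'to',P.round(0),'shift',d.round(1),'turn',w.round(1),'min rows',max(np.linalg.norm(d)/62.5,np.abs(w).max()/10.7).round(1)); return P,T
E
python3 - <<'E'
from h import *
c=load('top0'); s=load('side0')
print('knob top',onz(c,460.2,256.9,75),'flange',onz(c,455.7,260.1,35),'side knob',onz(s,340.9,175.1,75))
lip=SO+Ro.from_euler('z',PSI,degrees=True).apply([33,0,0]); print(lip)
a=plan(*tcp_for(lip,PSI,0,90)); plan(*tcp_for(lip,PSI,0,0),a)
E
```

```text
knob top [ 486.27833368 -367.82302172   75.        ] flange [ 485.28952329 -366.28275296   35.        ] side knob [ 482.64587034 -352.5992862    75.        ]
[529.79980496 292.18113359   3.        ]
 to [402. 328. 165.] shift [ 286.8 -184.4  -48.2] turn [ -6.  -24.3  -2.7] min rows 5.5
 to [439. 317.  83.] shift [ 36.7 -10.2 -81.6] turn [0. 0. 0.] min rows 1.4
```

```bash
python3 -m handwheel '[[[36,-23,-6,-0.8,-3,-0.3,1],[36,-23,-6,-0.8,-3,-0.3,1],[36,-23,-6,-0.8,-3,-0.3,1],[36,-23,-6,-0.7,-3.1,-0.4,1],[36,-23,-6,-0.8,-3,-0.3,1],[36,-23,-6,-0.7,-3.1,-0.4,1],[36,-23,-6,-0.7,-3.1,-0.3,1],[36,-23,-6,-0.7,-3,-0.3,1]]]' 90
python3 - <<'E'
from h import *
lip=SO+Ro.from_euler('z',PSI,degrees=True).apply([33,0,0])
plan(*tcp_for(lip,PSI,0,90)); plan(*tcp_for(lip,PSI,0,0))
E
```

```text
time_s: 1.1
eef_pos: [404.4, 327.3, 164.9]
ee_rot: [0.215, 0.131, 0.967, -0.029]
force: [1.3, 0.6, -0.4]
grip_width: 1.007
grip_force: 0.0
 to [402. 328. 165.] shift [-2.2  0.3 -0.3] turn [-0.   0.1 -0.1] min rows 0.0
 to [439. 317.  83.] shift [ 34.4  -9.9 -81.9] turn [-0.   0.1 -0.1] min rows 1.4
```

```bash
python3 -m handwheel '[[[11.5,-3.3,-27.3,0,0,0,1],[11.5,-3.3,-27.3,0,0,0,1],[11.4,-3.3,-27.3,0,0,0,1],[0,0,0,0,0,0,1]]]'
python3 - <<'E'
from h import *
snap('side','side1'); c=snap('top','top1')
s=load('side1')
cr=np.hstack([cv2.resize(s['image'][255:355,290:390],None,fx=4,fy=4,interpolation=2),cv2.resize(c['image'][225:325,150:250],None,fx=4,fy=4,interpolation=2)])
cv2.imwrite('pics/crop3.png',cv2.cvtColor(cr,cv2.COLOR_RGB2BGR))
E
```

```text
time_s: 1.6
eef_pos: [437.3, 317.3, 81.6]
ee_rot: [0.213, 0.131, 0.968, -0.03]
force: [0.1, 0.7, -0.5]
grip_width: 0.997
grip_force: 0.0
```

View pics/crop3.png

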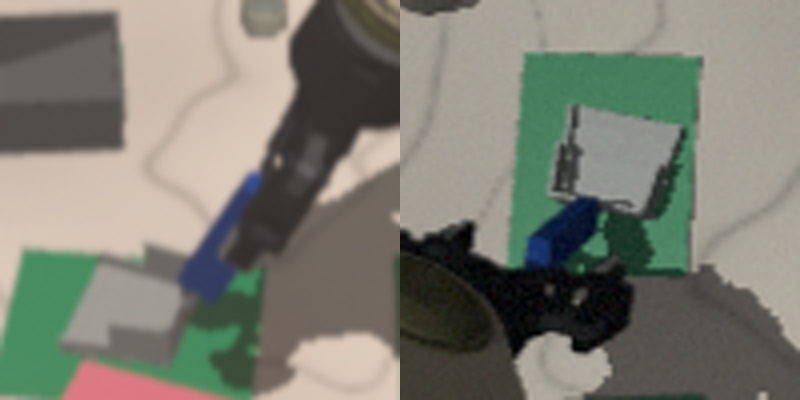

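```bash
python3 - <<'E'
from h import *
p,R,s=cur(); y=R.apply([0,1,0]); z=R.apply([0,0,1]); print(y.round(3),z.round(3))
for n,(x0,y0) in dict(side1=(290,255),top1=(150,225)).items():
    c=load(n); off=400 if n=='top1' else 0
    for l,P in dict(tcp=p,grasp=p-11*z,tipL=p-5*z+48*y,tipR=p-5*z-48*y,Hgrip=SO+scoopR(PSI,0).apply(GRIP),Htop=SO+scoopR(PSI,0).apply([-80,0,122]),Hbase=SO+scoopR(PSI,0).apply([-40,0,36])).items():
        q=proj(c,P)[0]; print(n,l,(q.round(1)),'crop',((q-[x0,y0])*4+[off,0]).round(0))
E
```

```text
[0.265 0.964 0.001] [ 0.408 -0.111 -0.906]
side1 tcp [348.5 313.3] crop [234. 233.]
side1 grasp [350.6 310.4] crop [242. 222.]
side1 tipL [343.  326.5] crop [212. 286.]
side1 tipR [355.5 298.4] crop [262. 174.]
side1 Hgrip [350.1 310.4] crop [240. 222.]
side1 Htop [356.3 301. ] crop [265. 184.]
side1 Hbase [339.1 325.4] crop [196. 282.]
top1 tcp [189. 285.] crop [556. 240.]
top1 grasp [187.4 286.3] crop [550. 245.]
top1 tipL [169.8 281.1] crop [479. 225.]
top1 tipR [206.8 290. ] crop [627. 260.]
top1 Hgrip [187.9 285.9] crop [552. 244.]
top1 Htop [182.8 289.8] crop [531. 259.]
top1 Hbase [196.3 278.9] crop [585. 215.]
```

```bash
python3 -m handwheel '[[[0,0,0,0,0,0,-1],[0,0,0,0,0,0,-1],[0,0,0,0,0,0,-1],[0,0,0,0,0,0,-1],[0,0,0,0,0,0,-1],[0,0,0,0,0,0,-1]]]' 30
python3 - <<'E'
from h import *
s=snap('side','side2'); c=snap('top','top2')
cr=np.hstack([cv2.resize(s['image'][255:355,290:390],None,fx=4,fy=4,interpolation=2),cv2.resize(c['image'][225:325,150:250],None,fx=4,fy=4,interpolation=2)])
cv2.imwrite('pics/crop4.png',cv2.cvtColor(cr,cv2.COLOR_RGB2BGR))
E
```

```text
time_s: 2.45
eef_pos: [437.9, 318.4, 83.7]
ee_rot: [0.215, 0.131, 0.967, -0.028]
force: [-2.8, 1.3, 4.2]
grip_width: 0.183
grip_force: 31.7
```

View pics/crop4.png

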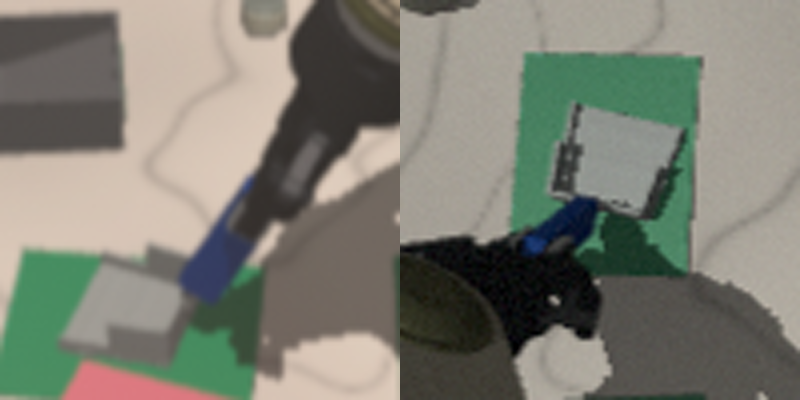

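```bash
python3 -m handwheel '[[[0,0,0,0,0,0,-1],[0,0,10,0,0,0,-1],[0,0,25,0,0,0,-1],[0,0,35,0,0,0,-1],[0,0,30,0,0,0,-1]]]' 110
cat >> h.py <<'E'
def grasp(P,T):  # tool in scoop from standing pose
    S=scoopR(PSI,0); return S.inv().apply(P-SO),S.inv()*T
E
python3 - <<'E'
from h import *
g=grasp(np.array([437.9,318.4,83.7]),Ro.from_quat([.131,.967,-.028,.215])); np.save('g.npy',np.r_[g[0],g[1].as_quat()]); print(g[0],g[1].as_matrix().round(3))
print(cur()[2]['force'],cur()[2]['grip_width'])
a=plan(*tcp_for(binp(-15,0,75),BY,20,0,g)); a=plan(*tcp_for(binp(-15,0,8),BY,20,0,g),a)
E
```

```text
time_s: 3.18
eef_pos: [437.8, 318.1, 184.8]
ee_rot: [0.215, 0.131, 0.967, -0.028]
force: [0.7, -0.1, -1.7]
grip_width: 0.163
grip_force: 107.5
[-62.56413798   0.70614348  80.7       ] [[-0.906 -0.002  0.423]
 [-0.001  1.     0.003]
 [-0.423  0.002 -0.906]]
[ 0.67382612 -0.14771619 -1.69164858] 0.1629952340470203
 to [556. 104. 184.] shift [ 118.7 -213.6   -1.2] turn [ 1.7 20.  21.4] min rows 3.9
 to [556. 104. 117.] shift [  0.   0. -67.] turn [0. 0. 0.] min rows 1.1
```

```bash
python3 -m handwheel '[[[15,-27,0,0.2,2.5,2.7,-1],[15,-27,0,0.2,2.5,2.7,-1],[15,-27,0,0.2,2.5,2.7,-1],[15,-27,0,0.2,2.5,2.7,-1],[15,-27,0,0.2,2.5,2.7,-1],[15,-26,0,0.2,2.5,2.7,-1],[15,-26,0,0.2,2.5,2.6,-1],[14,-26,-1,0.2,2.5,2.6,-1]]]'
python3 - <<'E'
from h import *
q=np.load('g.npy'); g=(q[:3],Ro.from_quat(q[3:]))
a=plan(*tcp_for(binp(-15,0,75),BY,20,0,g))
p,R,s=cur(); S=R*g[1].inv(); o=p-S.apply(g[0]); print('origin',o.round(1),S.as_euler('ZYX',degrees=True).round(1))
c=snap('top','top3')
for n,P in dict(lipL=[33,39,2],lipR=[33,-39,2],backL=[-33,32,2],backR=[-33,-32,2]).items(): print(n,((proj(c,o+S.apply(P))[0]-[220,150])*6).round(0))
for n,P in dict(fl=[119,47,44],fr=[119,-47,44],nr=[-114,-47,44],nl=[-114,47,44]).items(): print(n,((proj(c,binp(*P))[0]-[220,150])*6).round(0))
cv2.imwrite('pics/crop5.png',cv2.cvtColor(cv2.resize(c['image'][150:250,220:320],None,fx=6,fy=6,interpolation=2),cv2.COLOR_RGB2BGR))
E
```

```text
time_s: 4.18
eef_pos: [557.2, 104.2, 182.6]
ee_rot: [0.043, -0.055, 0.998, 0.004]
force: [0.4, 0.1, -1.2]
grip_width: 0.164
grip_force: 107.6
 to [556. 104. 184.] shift [-0.7  0.3  0.9] turn [ 0.  -0.1 -0.2] min rows 0.0
origin [588.1 106.9  85.3] [ 6.3 20.1 -0. ]
lipL [219. 390.]
lipR [398. 364.]
backL [246. 514.]
backR [397. 493.]
fl [177. 129.]
fr [383. 101.]
nr [450. 602.]
nl [236. 632.]
```

View pics/crop5.png

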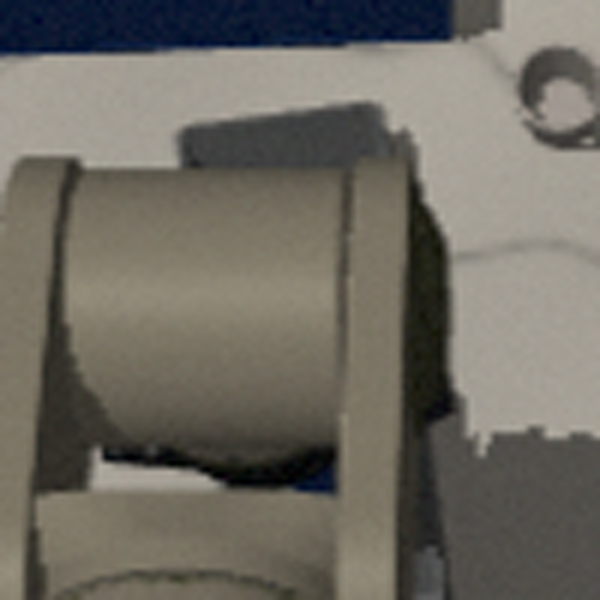

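The top corners of the bin are visible at about (182,130) and (380,101) in the crop, matching the predicted (177,129) and (383,101). The arm hides the pan, so the bin pose is good and I'll descend.

```bash
python3 -m handwheel '[[[0,0,-20,0,0,0,-1],[0,0,-20,0,0,0,-1],[0,0,-17,0,0,0,-1],[0,0,-10,0,0,0,-1],[0,0,0,0,0,0,-1]]]'
cat >> h.py <<'E'
def G(): q=np.load('g.npy'); return q[:3],Ro.from_quat(q[3:])
def state():
    g=G(); p,R,s=cur(); S=R*g[1].inv(); l=p+S.apply(np.array([33,0,0])-g[0]); lb=Ro.from_euler('z',-BY,degrees=True).apply(l-BIN)
    print('lip world',l.round(1),'bin',lb.round(1),'yaw/pitch/roll',S.as_euler('ZYX',degrees=True).round(1),'F',s['force'].round(1),'grip',round(s['grip_width'],3))
def route(ws):
    a=None
    for w in ws: a=plan(*tcp_for(w[0],w[1],w[2],0,G()),a)
E
python3 - <<'E'
from h import *
state(); route([(binp(-15,0,4.5),BY,20),(binp(35,0,4.5),BY,4),(binp(72,0,4.5),BY,0),(binp(80,0,11),BY,-10),(binp(84,0,20),BY,-22)])
E
```

```text
time_s: 4.85
eef_pos: [556.6, 105.3, 115.1]
ee_rot: [0.044, -0.054, 0.998, 0.003]
force: [0.1, -0.0, -0.7]
grip_width: 0.165
grip_force: 107.7
lip world [618.5 111.2   6.5] bin [-14.8   0.7   6.5] yaw/pitch/roll [ 6.2 20.  -0. ] F [ 0.1 -0.  -0.7] grip 0.165
 to [556. 104. 113.] shift [-0.2 -0.8 -2.1] turn [ 0.  -0.  -0.1] min rows 0.0
 to [579. 107.  92.] shift [ 22.4   2.4 -21.3] turn [  1.7 -15.9   0. ] min rows 1.5
 to [610. 110.  85.] shift [31.   3.3 -6.5] turn [ 0.4 -4.   0. ] min rows 0.5
 to [605. 110.  74.] shift [ -4.5  -0.5 -11.3] turn [ 1.1 -9.9 -0. ] min rows 0.9
 to [599. 109.  59.] shift [ -6.7  -0.7 -14.9] turn [  1.3 -11.9  -0. ] min rows 1.1
```

```bash
python3 -m handwheel '[[[3.7,0.3,-3.8,0.3,-2.6,0,-1],[3.7,0.3,-3.8,0.3,-2.7,0,-1],[3.7,0.3,-3.8,0.3,-2.6,0,-1],[3.7,0.3,-3.8,0.3,-2.7,0,-1],[3.7,0.3,-3.8,0.3,-2.6,0,-1],[3.7,0.3,-3.8,0.3,-2.7,0,-1],[0,0,0,0,0,0,-1]]]'
python3 - <<'E'
from h import *
state(); route([(binp(72,0,4.2),BY,0),(binp(80,0,11),BY,-10)])
E
```

```text
time_s: 5.72
eef_pos: [578.9, 107.0, 93.0]
ee_rot: [0.182, -0.053, 0.982, 0.011]
force: [-0.1, -0.5, -1.7]
grip_width: 0.17
grip_force: 107.7
lip world [668.1 116.    5.8] bin [35.1  0.3  5.8] yaw/pitch/roll [6.2 4.  0. ] F [-0.1 -0.5 -1.7] grip 0.17
 to [610. 110.  85.] shift [30.9  3.2 -8.1] turn [ 0.4 -4.  -0.1] min rows 0.5
 to [605. 110.  74.] shift [ -4.5  -0.5 -11. ] turn [ 1.1 -9.9 -0. ] min rows 0.9
```

```bash
python3 -m handwheel '[[[3,0.3,-2.2,0,-0.8,0,-1],[6,0.6,-1.2,0.1,-0.8,0,-1],[6,0.6,-1.2,0.1,-0.8,0,-1],[6,0.6,-1.2,0.1,-0.8,0,-1],[6,0.6,-1.2,0.1,-0.8,0,-1],[4,0.4,-1,0,0,0,-1],[0,0,0,0,0,0,-1]]]'
python3 - <<'E'
from h import *
state(); route([(binp(74,0,4.2),BY,0),(binp(80,0,11),BY,-10),(binp(84,0,20),BY,-22)])
E
```

```text
time_s: 6.6
eef_pos: [610.7, 110.1, 84.8]
ee_rot: [0.217, -0.053, 0.975, 0.013]
force: [1.7, 0.8, -0.2]
grip_width: 0.165
grip_force: 107.8
lip world [705.9 119.7   4.3] bin [73.  -0.1  4.3] yaw/pitch/roll [ 6.2 -0.1 -0. ] F [ 1.7  0.8 -0.2] grip 0.165
 to [612. 110.  85.] shift [1.1 0.3 0.1] turn [ 0.   0.1 -0.1] min rows 0.0
 to [605. 110.  74.] shift [ -6.5  -0.7 -11. ] turn [ 1.1 -9.9 -0. ] min rows 0.9
 to [599. 109.  59.] shift [ -6.7  -0.7 -14.9] turn [  1.3 -11.9  -0. ] min rows 1.1
```

```bash
cat >> h.py <<'E'
def pills(n,f,box,z=18):
    c=snap(n,f); h=cv2.cvtColor(c['image'],cv2.COLOR_RGB2HSV); m=cv2.inRange(h,(0,120,60),(14,255,255)); b=np.zeros_like(m); x0,y0,x1,y1=box; b[y0:y1,x0:x1]=m[y0:y1,x0:x1]
    k,l,st,ce=cv2.connectedComponentsWithStats(b)
    for i in range(1,k):
        if st[i,4]>3: print(n,ce[i].round(1),st[i][2:],'bin',Ro.from_euler('z',-BY,degrees=True).apply(onz(c,*ce[i],z)-BIN).round(0))
E
python3 - <<'E'
from h import *
pills('top','top4',(235,150,310,270)); pills('side','side4',(225,235,330,300))
E
```

```text
top [269.6 187.3] [ 26  10 138] bin [76.  0. 18.]
top [263.4 198.4] [ 8  7 37] bin [47. 21. 18.]
side [227.6 239. ] [ 8 10 59] bin [ 153. -181.   18.]
side [308.5 242.1] [17  9 58] bin [ -85. -150.   18.]
side [250.1 274.2] [ 9 13 88] bin [ 73. -11.  18.]
side [260.5 279.5] [4 2 8] bin [44. 13. 18.]
```

```bash
python3 - <<'E'
from h import *
route([(binp(77,0,6.3),BY,-1),(binp(84,0,13.5),BY,-7),(binp(93,0,22.8),BY,-15),(binp(100,0,32),BY,-22),(binp(96,0,60),BY,-27),(binp(90,0,125),BY,-27)])
E
```

```text
to [613. 111.  85.] shift [2.9 0.4 0.5] turn [ 0.1 -0.9 -0.1] min rows 0.1
 to [613. 111.  82.] shift [-0.7 -0.1 -3.4] turn [ 0.6 -6.   0. ] min rows 0.6
 to [613. 111.  76.] shift [ 0.5  0.1 -5.9] turn [ 0.9 -8.  -0. ] min rows 0.7
 to [614. 111.  71.] shift [ 1.4  0.1 -5. ] turn [ 0.7 -7.  -0. ] min rows 0.7
 to [608. 110.  89.] shift [-6.9 -0.7 17.5] turn [ 0.5 -5.   0. ] min rows 0.5
 to [602. 109. 154.] shift [-6.  -0.6 65. ] turn [0. 0. 0.] min rows 1.0
```

```bash
python3 -m handwheel '[[[3,0.4,0.5,0.1,-0.9,0,-1],[-0.4,0,-1.7,0.3,-3,0,-1],[-0.4,0,-1.7,0.3,-3,0,-1],[0.2,0,-3,0.4,-4,0,-1],[0.3,0,-3,0.4,-4,0,-1],[0.7,0,-2.5,0.4,-3.5,0,-1],[0.7,0,-2.5,0.4,-3.5,0,-1],[0,0,0,0,0,0,-1]]]'
python3 - <<'E'
from h import *
state(); pills('top','top5',(235,150,310,270),35); pills('side','side5',(225,235,330,300),35)
route([(binp(96,0,60),BY,-27),(binp(90,0,125),BY,-27)])
E
```

```text
time_s: 7.7
eef_pos: [622.0, 119.2, 89.1]
ee_rot: [0.362, -0.051, 0.93, 0.023]
force: [0.7, -6.7, -0.2]
grip_width: 0.165
grip_force: 107.9
lip world [736.7 131.4  40.9] bin [104.9   8.3  40.9] yaw/pitch/roll [  6.2 -17.5   0.3] F [ 0.7 -6.7 -0.2] grip 0.165
top [266.6 186.8] [ 20  20 125] bin [72.  7. 35.]
top [257.8 184.9] [ 7  7 39] bin [81. 30. 35.]
side [227.6 239. ] [ 8 10 59] bin [ 148. -157.   35.]
side [313.5 239.8] [ 6  6 20] bin [-100. -136.   35.]
side [248.8 270.2] [ 17  17 131] bin [75. -7. 35.]
 to [608. 110.  89.] shift [-14.6  -9.1  -0.8] turn [ 1.  -9.4 -0.4] min rows 0.9
 to [602. 109. 154.] shift [-6.  -0.6 65. ] turn [0. 0. 0.] min rows 1.0
```

```bash
python3 -m handwheel '[[[0,0,0,0,0,0,-1]]]'; python3 - <<'E'
from h import *
s=sense(); print(s['joints'].round(3),s['dq'].round(3)); state()
E
```

```text
time_s: 7.92
eef_pos: [622.2, 119.0, 89.3]
ee_rot: [0.362, -0.053, 0.93, 0.022]
force: [-0.4, -6.1, -1.6]
grip_width: 0.164
grip_force: 108.1
[-0.044  0.428  1.934  1.196  0.118 -2.881] [-0.001 -0.     0.     0.     0.002 -0.   ]
lip world [737.  131.4  41.1] bin [105.1   8.3  41.1] yaw/pitch/roll [  6.5 -17.5   0.1] F [-0.4 -6.1 -1.6] grip 0.164
```

```bash
python3 -m handwheel '[[[-1,-2,5,0,0,0,-1],[-1,-2,6,0,0,0,-1],[-1,-2,8,0,0,0,-1],[-1,-1,10,0,0,0,-1],[-1,-1,10,0,0,0,-1],[-1,0,12,0,0,0,-1],[-1,0,12,0,0,0,-1],[-1,0,10,0,0,0,-1]]]'
python3 - <<'E'
from h import *
state(); print(sense()['joints'].round(2)); pills('top','top6',(235,140,310,270),110); pills('side','side6',(225,235,330,300),110)
E
```

```text
time_s: 8.93
eef_pos: [613.3, 112.6, 162.1]
ee_rot: [0.361, -0.055, 0.931, 0.024]
force: [-0.5, 0.4, -2.1]
grip_width: 0.167
grip_force: 107.9
lip world [727.9 125.5 113.7] bin [ 95.5   3.3 113.7] yaw/pitch/roll [  6.7 -17.4   0.2] F [-0.5  0.4 -2.1] grip 0.167
[-0.06  0.28  1.9   0.51  0.26 -2.2 ]
top [265.9 180.8] [ 20  22 136] bin [ 62.   1. 110.]
top [256.1 179.2] [ 8  8 39] bin [ 70.  26. 110.]
side [227.6 239. ] [ 8 10 59] bin [126. -48. 110.]
side [301.9 242.3] [ 30   9 107] bin [-70. -20. 110.]
side [249.4 246.3] [ 18  17 130] bin [ 66. -11. 110.]
```

```bash
cat >> h.py <<'E'
def jarp(x,y,z,yaw=-5): return JAR+Ro.from_euler('z',yaw,degrees=True).apply([x,y,z])
E
python3 - <<'E'
from h import *
route([(binp(85,0,150),BY,-15),(jarp(-20,0,145),-5,-14),(jarp(-20,0,118),-5,-5),(jarp(-20,0,114),-5,8),(jarp(-20,0,108),-5,25),(jarp(-18,0,103),-5,48)])
E
```

```text
to [605. 110. 203.] shift [-8.6 -2.9 40.4] turn [-0.5  2.5 -0.6] min rows 0.7
 to [456. -86. 200.] shift [-148.9 -196.    -3. ] turn [ -0.    1.  -11.1] min rows 3.9
 to [466. -87. 190.] shift [ 10.   -0.9 -10.1] turn [ 0.8  9.  -0. ] min rows 0.8
 to [485. -89. 207.] shift [18.8 -1.6 17.2] turn [ 1.1 13.  -0. ] min rows 1.2
 to [516. -91. 222.] shift [30.8 -2.7 14.3] turn [ 1.5 16.9  0. ] min rows 1.6
 to [566. -96. 228.] shift [50.3 -4.4  6.5] turn [ 2.  22.9  0. ] min rows 2.1
```

```bash
python3 -m handwheel '[[[-2,-1,10,-0.1,0.6,-0.1,-1],[-2,-1,14,-0.1,0.6,-0.2,-1],[-5,-4,10,-0.1,0.6,-0.2,-1],[-9,-10,6,-0.1,0.6,-0.3,-1],[-13,-16,0,-0.1,0.2,-1,-1],[-17,-22,0,0,0.1,-1.5,-1],[-20,-26,0,0,0.1,-1.5,-1],[-21,-28,0,0,0.1,-1.5,-1]]]'
python3 -m handwheel '[[[-20,-27,0,0,0.1,-1.5,-1],[-17,-23,0,0,0.1,-1.5,-1],[-13,-17,0,0,0.1,-1,-1],[-9,-12,0,0,0.1,-0.7,-1],[-5,-7,0,0,0.1,-0.5,-1],[-3,-4,0,0,0,0,-1],[0,0,0,0,0,0,-1]]]'
python3 - <<'E'
from h import *
state(); print(sense()['joints'].round(2)); pills('top','top7',(300,150,420,290),140); pills('side','side7',(255,150,360,260),140)
route([(jarp(-20,0,140),-5,-14),(jarp(-20,0,118),-5,-5),(jarp(-20,0,114),-5,8),(jarp(-20,0,108),-5,25),(jarp(-18,0,103),-5,48)])
E
```

```text
time_s: 10.02
eef_pos: [523.1, 3.6, 201.3]
ee_rot: [0.338, -0.001, 0.941, 0.003]
force: [-0.1, 0.3, -1.7]
grip_width: 0.156
grip_force: 107.4
time_s: 10.9
eef_pos: [457.6, -85.5, 202.0]
ee_rot: [0.334, 0.041, 0.941, -0.012]
force: [-0.6, 0.6, -1.7]
grip_width: 0.159
grip_force: 107.4
lip world [569.4 -95.9 146.9] bin [ -85.6 -199.9  146.9] yaw/pitch/roll [ -5.1 -14.    0.1] F [-0.6  0.6 -1.7] grip 0.159
[-0.65 -0.14  2.2   0.67  0.58 -2.61]
top [331.2 152. ] [2 5 6] bin [ 104. -173.  140.]
top [387.2 151.8] [4 2 5] bin [  84. -313.  140.]
top [395.  151.8] [5 2 5] bin [  82. -333.  140.]
top [410.5 151.5] [12  2 15] bin [  77. -371.  140.]
top [340.3 153.8] [5 2 6] bin [  96. -195.  140.]
top [353.8 153.4] [5 2 9] bin [  92. -229.  140.]
top [360.4 153.3] [ 7  2 10] bin [  90. -246.  140.]
top [368.5 153. ] [6 1 6] bin [  88. -266.  140.]
top [380.9 152.7] [7 2 9] bin [  84. -297.  140.]
top [347. 154.] [7 1 7] bin [  93. -212.  140.]
top [413.3 170.5] [ 12  18 142] bin [  26. -370.  140.]
top [355.5 209.1] [ 39  27 139] bin [ -52. -211.  140.]
top [369.2 228.8] [3 5 6] bin [-107. -236.  140.]
top [343.6 231.6] [ 9  8 49] bin [-105. -173.  140.]
top [353.2 237.6] [ 25  18 171] bin [-123. -194.  140.]
side [264.6 187.3] [ 14  14 156] bin [  38. -266.  140.]
side [319.1 194.1] [14 13 93] bin [-121. -214.  140.]
side [299.8 215.4] [ 33  26 505] bin [ -66. -103.  140.]
side [266.3 207.1] [10  3 12] bin [  27. -153.  140.]
side [302.1 242.2] [ 31   9 104] bin [-71.  22. 140.]
 to [456. -86. 195.] shift [-1.5 -1.1 -6.8] turn [-0.1  0.1 -0. ] min rows 0.1
 to [466. -87. 190.] shift [10.  -0.9 -5.1] turn [ 0.8  9.  -0. ] min rows 0.8
 to [485. -89. 207.] shift [18.8 -1.6 17.2] turn [ 1.1 13.  -0. ] min rows 1.2
 to [516. -91. 222.] shift [30.8 -2.7 14.3] turn [ 1.5 16.9  0. ] min rows 1.6
 to [566. -96. 228.] shift [50.3 -4.4  6.5] turn [ 2.  22.9  0. ] min rows 2.1
```

```bash
python3 -m handwheel '[[[0,-1,-7,0,0,0,-1],[4.5,-0.5,-5,0.4,4.5,0,-1],[5,-0.5,-4,0.4,4.5,0,-1],[9.4,-0.8,8,0.5,6.5,0,-1],[9.4,-0.8,8.4,0.5,6.5,0,-1],[10.3,-0.9,4.8,0.5,5.6,0,-1],[10.3,-0.9,4.8,0.5,5.7,0,-1],[10.3,-0.9,4.8,0.5,5.6,0,-1]]]'
python3 - <<'E'
from h import *
state(); print(sense()['joints'].round(2))
route([(jarp(-18,0,104),-5,48)])
E
```

```text
time_s: 12.0
eef_pos: [518.0, -91.2, 216.9]
ee_rot: [-0.0, 0.043, 0.999, 0.002]
force: [1.1, 0.7, 1.3]
grip_width: 0.158
grip_force: 107.8
lip world [570.  -96.3 103.3] bin [ -85.  -200.4  103.3] yaw/pitch/roll [-5.  25.1  0.1] F [1.1 0.7 1.3] grip 0.158
[-0.4   0.31  1.49  0.    1.34 -1.88]
 to [566. -96. 229.] shift [48.2 -4.7 12.1] turn [ 1.9 22.8 -0. ] min rows 2.1
```

```bash
python3 -m handwheel '[[[12,-1,4,0.5,5.7,0,-1],[12,-1,3,0.5,5.7,0,-1],[12,-1,3,0.5,5.7,0,-1],[12,-1,2,0.5,5.7,0,-1],[0,0,0,0,0,0,-1],[0,0,0,0,0,0,-1],[0,0,0,0,0,0,-1]]]'
python3 - <<'E'
from h import *
state(); print(sense()['joints'].round(2))
c=snap('top','top8'); s=snap('side','side8')
cr=np.hstack([cv2.resize(c['image'][155:275,300:400],None,fx=4,fy=4,interpolation=2),cv2.resize(s['image'][155:275,250:350],None,fx=4,fy=4,interpolation=2)])
cv2.imwrite('pics/crop6.png',cv2.cvtColor(cr,cv2.COLOR_RGB2BGR))
E
```

```text
time_s: 12.88
eef_pos: [564.7, -95.4, 229.4]
ee_rot: [-0.197, 0.043, 0.979, 0.01]
force: [0.5, 0.7, -1.8]
grip_width: 0.158
grip_force: 107.4
lip world [569.  -96.5 104.4] bin [ -86.1 -200.5  104.4] yaw/pitch/roll [-5.  47.8  0. ] F [ 0.5  0.7 -1.8] grip 0.158
[-0.33  0.67  0.96 -0.09  1.9  -1.82]
```

View pics/crop6.png

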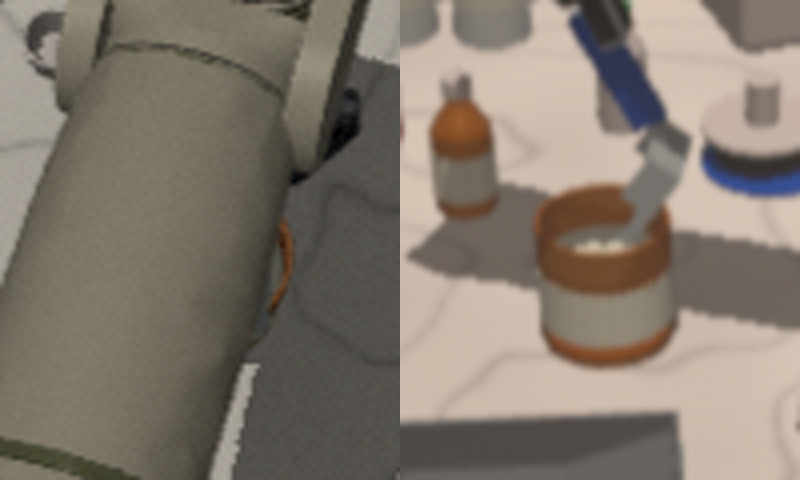

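The crop shows the scoop tipped into the jar mouth at (640,235) with its pan empty. The jar stands upright and no pills lie around it. I'll retreat towards the mat.

```bash
python3 - <<'E'
from h import *
lip=SO+Ro.from_euler('z',PSI,degrees=True).apply([33,0,0]); u=np.array([0,0,1.])
route([(jarp(-40,0,165),-5,25),(jarp(-70,100,150),-8,5),(lip+80*u,PSI,0),(lip+3*u,PSI,0)])
E
```

```text
to [496. -90. 279.] shift [-68.8   5.8  49. ] turn [ -2.  -22.7   0.1] min rows 2.1
 to [440.  20. 239.] shift [-56.1 109.9 -39.8] turn [ -2.3 -19.9  -3. ] min rows 2.1
 to [438. 318. 164.] shift [ -1.9 298.2 -75. ] turn [-1.  -4.9 -7.5] min rows 4.9
 to [438. 318.  87.] shift [  0.   0. -77.] turn [0. 0. 0.] min rows 1.2
```

```bash
python3 -m handwheel '[[[0,0,20,0,0,0,-1],[-17,1.5,8,-0.5,-5.7,0,-1],[-17,1.5,7,-0.5,-5.7,0,-1],[-17,1.5,7,-0.5,-5.7,0,-1],[-17,1.5,7,-0.5,-5.7,0,-1],[-14,27,-10,-0.6,-5,-0.7,-1],[-14,27,-10,-0.6,-5,-0.8,-1],[-14,27,-10,-0.6,-5,-0.7,-1]]]'
python3 -m handwheel '[[[-14,29,-10,-0.6,-5,-0.8,-1],[0,37,-10,-0.1,-0.6,-0.9,-1],[0,37,-10,-0.1,-0.6,-0.9,-1],[0,37,-9,-0.1,-0.6,-0.9,-1],[0,37,-9,-0.1,-0.6,-0.9,-1],[0,37,-9,-0.2,-0.6,-1,-1],[0,37,-9,-0.2,-0.6,-1,-1],[0,37,-9,-0.2,-0.6,-1,-1]]]'
python3 - <<'E'
from h import *
state(); lip=SO+Ro.from_euler('z',PSI,degrees=True).apply([33,0,0]); u=np.array([0,0,1.])
route([(lip+70*u,PSI,0),(lip+3*u,PSI,0)])
pills('top','top9',(335,200,370,240),20); pills('top','top9',(240,150,305,270),20)
c=load('top9'); cv2.imwrite('pics/crop7.png',cv2.cvtColor(np.hstack([cv2.resize(c['image'][180:260,310:390],None,fx=5,fy=5,interpolation=2),cv2.resize(c['image'][165:265,230:330],None,fx=4,fy=4,interpolation=2)]),cv2.COLOR_RGB2BGR))
E
```

```text
time_s: 13.98
eef_pos: [453.9, -7.8, 248.0]
ee_rot: [0.134, 0.063, 0.989, -0.009]
force: [1.8, 0.5, -0.3]
grip_width: 0.164
grip_force: 107.3
time_s: 14.98
eef_pos: [440.5, 280.5, 173.0]
ee_rot: [0.211, 0.124, 0.969, -0.028]
force: [1.3, 0.4, -1.2]
grip_width: 0.163
grip_force: 107.4
lip world [532.  255.4  91.5] bin [-85.5 153.3  91.5] yaw/pitch/roll [-14.7   0.5  -0.2] F [ 1.3  0.4 -1.2] grip 0.163
 to [438. 318. 154.] shift [ -2.6  37.9 -19.3] turn [ 0.1 -0.5 -0.8] min rows 0.7
 to [438. 318.  87.] shift [  0.   0. -67.] turn [0. 0. 0.] min rows 1.1
top [353.1 204.8] [35 18 96] bin [  -7. -218.   20.]
top [341.  231.3] [16 21 60] bin [ -75. -175.   20.]
top [362.4 233.9] [15 10 30] bin [ -90. -231.   20.]
top [352.5 236.5] [2 2 4] bin [ -94. -203.   20.]
```

View pics/crop7.png

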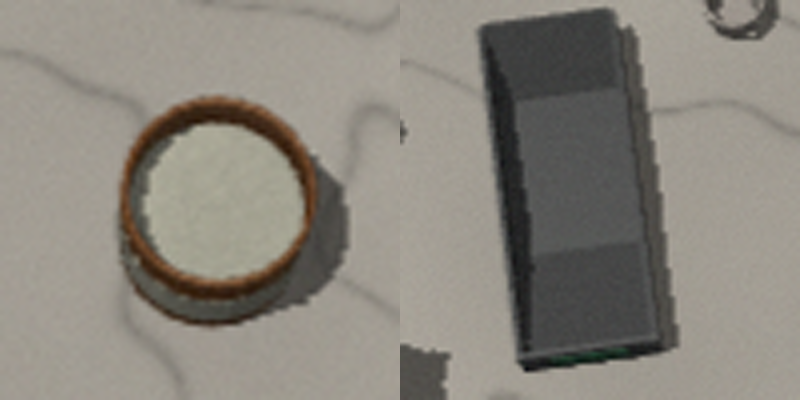

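The jar shows only its pale inside, with its rim centred at (220,200) in the crop, and the bin is empty, so the pills aren't visible in either. I'll search both whole images for them numerically.

```bash
python3 - <<'E'
from h import *
def reds(c,z):
    h=cv2.cvtColor(c['image'],cv2.COLOR_RGB2HSV); m=cv2.inRange(h,(0,110,50),(14,255,255)); k,l,st,ce=cv2.connectedComponentsWithStats(m)
    for i in range(1,k):
        if 15<st[i,4]<400: print(ce[i].round(0),st[i][2:],onz(c,*ce[i],z).round(0),c['image'][l==i].mean(0).round(0))
a=load('top0'); b=load('top9'); s0=load('side0'); s8=load('side8'); s=snap('side','side9')
print('top now'); reds(b,15); print('side0'); reds(s0,15); print('side now'); reds(s,15)
for n,c in(('t0',a),('t9',b)): print(n,'jar inside',c['image'][212:226:4,346:362:5].reshape(-1,3).tolist())
for n,c in(('s0',s0),('s8',s8),('s9',s)): print(n,[c['image'][y,300].tolist() for y in range(205,240,3)])
E
```

```text
top now
[416. 171.] [ 20  19 207] [ 741. -284.   15.] [76. 46. 24.]
[216. 194.] [12 11 98] [697. 266.  15.] [128.  37.  34.]
[353. 218.] [ 39  40 313] [ 614. -105.   15.] [84. 56. 35.]
[  2. 215.] [ 5  9 20] [657. 849.  15.] [52. 29. 22.]
side0
[265. 187.] [ 14  15 167] [ 746. -369.   15.] [122.  77.  46.]
[267. 207.] [12  3 21] [ 718. -240.   15.] [103.  73.  53.]
[302. 242.] [ 30   9 111] [585. -49.  15.] [121.  77.  51.]
[273. 272.] [ 8  8 52] [648.  94.  15.] [110.  62.  45.]
[259. 274.] [ 8  8 53] [683. 104.  15.] [109.  61.  45.]
[247. 305.] [ 12  12 114] [693. 226.  15.] [155.  55.  49.]
side now
[265. 187.] [ 14  15 167] [ 746. -369.   15.] [126.  79.  47.]
[267. 207.] [12  3 20] [ 719. -240.   15.] [106.  75.  54.]
[302. 242.] [ 30   9 113] [585. -49.  15.] [124.  79.  52.]
[247. 305.] [ 12  12 114] [693. 226.  15.] [159.  57.  51.]
t0 jar inside [[155, 153, 138], [154, 153, 136], [153, 151, 135], [157, 156, 140], [151, 149, 135], [156, 154, 139], [151, 150, 135], [154, 152, 136], [153, 152, 136], [153, 152, 136], [153, 151, 136], [155, 153, 137], [153, 151, 135], [155, 153,
[... 217 characters left out ...]
3, 147], [165, 164, 147], [168, 166, 150], [167, 166, 149], [164, 164, 145], [164, 162, 146], [163, 162, 144]]
s0 [[110, 72, 48], [110, 73, 48], [162, 142, 122], [204, 191, 168], [184, 164, 138], [113, 75, 49], [111, 74, 48], [108, 71, 47], [134, 117, 98], [141, 132, 116], [140, 132, 116], [141, 132, 116]]
s8 [[111, 71, 45], [103, 65, 41], [106, 85, 69], [113, 105, 93], [181, 160, 134], [114, 75, 46], [112, 73, 46], [109, 70, 45], [137, 120, 100], [144, 136, 119], [144, 136, 119], [145, 136, 119]]
s9 [[114, 75, 50], [114, 75, 50], [166, 147, 126], [209, 196, 171], [189, 169, 142], [116, 77, 49], [115, 76, 50], [111, 73, 48], [138, 120, 101], [144, 136, 119], [145, 136, 120], [145, 136, 119]]
```

No pills are visible on the counter, in the bin or near the jar. The pale disc in the jar lies only about 25 mm below the rim, level with the label's top, and looks the same as at the start. That makes it a drawn cap that hides the real floor, so the pills are beneath it. I'll stand the scoop back on its mat and check that the pan is empty.

```bash
python3 -m handwheel '[[[-1,20,-6,0,-0.2,-0.4,-1],[-1,17,-14,0.1,-0.3,-0.4,-1],[0,0,-22,0,0,0,-1],[0,0,-22,0,0,0,-1],[0,0,-12,0,0,0,-1],[0,0,-8,0,0,0,-1],[0,0,0,0,0,0,-1]]]'
python3 - <<'E'
from h import *
state(); lip=SO+Ro.from_euler('z',PSI,degrees=True).apply([33,0,0])
route([(lip,PSI,0)])
E
```

```text
time_s: 16.0
eef_pos: [439.3, 316.3, 89.3]
ee_rot: [0.215, 0.131, 0.967, -0.028]
force: [-0.4, 0.0, -0.9]
grip_width: 0.161
grip_force: 107.7
lip world [531.2 290.    8.6] bin [-82.6 187.9   8.6] yaw/pitch/roll [-15.5   0.    0. ] F [-0.4  0.  -0.9] grip 0.161
 to [438. 318.  84.] shift [-1.4  2.1 -5.6] turn [-0. -0.  0.] min rows 0.1
```

```bash
python3 -m handwheel '[[[-0.5,1,-3,0,0,0,-1],[-0.5,1,-2.5,0,0,0,-1],[0,0,-0.5,0,0,0,-1],[0,0,0,0,0,0,-1]]]'; python3 -m handwheel '[[[0,0,0,0,0,0,-0.3],[0,0,0,0,0,0,0.2],[0,0,0,0,0,0,1],[0,0,0,0,0,0,1],[0,0,0,0,0,0,1],[-8,2.2,18,0,0,0,1],[-16,4.4,36,0,0,0,1],[-16,4.4,36,0,0,0,1]]]'
python3 -m handwheel '[[[-8,-10,40,0.8,3,0.3,1],[0,-40,30,0.8,3,0.3,1],[0,-55,20,0.8,3,0.3,1],[0,-60,0,0.8,3,0,1],[0,-60,0,0.8,3,0,1],[0,-60,0,0.8,3,0,1],[0,-60,0,0.8,3,0,1],[0,-60,0,0.9,3,0,1]]]'
python3 - <<'E'
from h import *
print(sense()['joints'].round(2))
c=snap('top','top10'); s=snap('side','side10')
def big(c,lo,hi,box):
    h=cv2.cvtColor(c['image'],cv2.COLOR_RGB2HSV); a=cv2.inRange(h,lo,hi); b=np.zeros_like(a); x0,y0,x1,y1=box; b[y0:y1,x0:x1]=a[y0:y1,x0:x1]
    k,l,st,ce=cv2.connectedComponentsWithStats(b)
    if k==1: return None
    i=1+np.argmax(st[1:,4]); return ce[i].round(1),st[i]
for n,(a,b) in dict(old=(load('top0'),load('side0')),new=(c,s)).items():
    print(n,'pan',big(a,(0,0,120),(180,60,255),(183,244,226,284)),'handle',big(a,(100,90,25),(130,255,255),(170,270,215,300)),big(b,(100,90,25),(130,255,255),(325,292,370,335)),'red in scoop',big(a,(0,110,50),(14,255,255),(170,235,240,300)))
    print('vials etc',big(a,(100,120,60),(130,255,255),(300,275,325,300)),big(a,(0,110,90),(14,255,255),(205,185,230,205)))
E
```

```text
time_s: 16.5
eef_pos: [438.9, 319.3, 84.8]
ee_rot: [0.216, 0.131, 0.967, -0.027]
force: [-3.4, 0.8, 8.5]
grip_width: 0.165
grip_force: 109.1
time_s: 17.5
eef_pos: [397.4, 329.4, 173.8]
ee_rot: [0.214, 0.131, 0.968, -0.028]
force: [0.6, -0.6, -0.4]
grip_width: 0.998
grip_force: 0.0
time_s: 18.5
eef_pos: [389.6, -77.7, 263.2]
ee_rot: [0.001, 0.127, 0.992, 0.003]
force: [1.6, -0.2, 0.1]
grip_width: 1.002
grip_force: 0.0
[-0.5  -0.01  1.75  0.01  1.41 -1.81]
old pan (array([204.9, 263.3]), array([194, 251,  26,  27, 459], dtype=int32)) handle (array([189.8, 283.7]), array([181, 274,  19,  20, 201], dtype=int32)) (array([347.9, 313.7]), array([336, 299,  25,  31, 306], dtype=int32)) red in scoop None
vials etc (array([312.3, 286.1]), array([307, 281,  11,  11,  98], dtype=int32)) (array([216. , 193.4]), array([211, 189,  11,  10,  90], dtype=int32))
new pan (array([204.6, 261.9]), array([190, 250,  30,  27, 473], dtype=int32)) handle (array([189.1, 282. ]), array([180, 273,  20,  19, 199], dtype=int32)) (array([345.7, 314.4]), array([334, 299,  25,  31, 308], dtype=int32)) red in scoop None
vials etc (array([308., 284.]), array([307, 282,   3,   5,   7], dtype=int32)) (array([216.2, 193.4]), array([211, 189,  11,  10,  87], dtype=int32))
```

```bash
python3 - <<'E'
from h import *
c=load('top0'); s=load('side0')
print('side pred of (486,-367,75)',proj(s,[486,-367,75]),'flange z35',onz(s,340.9,185.6,35),'pred',proj(s,[486,-367,35]))
print('coaster side',onz(s,342.8,194.7,3),'top',onz(c,449.7,264.4,3))
# radial row profile of knob column and flange row in side
im=s['image'].astype(int)
print('side col 341',[(r,im[r,341].tolist()) for r in range(168,204)])
print('side row 187',[(u,int(im[187,u].sum())) for u in range(322,362)])
g=c['image'].astype(int)
print('top row 260',[(u,g[260,u].tolist()) for u in list(range(426,440))+list(range(448,480))])
E
```

```text
side pred of (486,-367,75) [[340.07277198 173.04359486]] flange z35 [ 482.72720269 -353.16022779   35.        ] pred [[340.10058054 183.5799319 ]]
coaster side [ 476.12313128 -347.79559661    3.        ] top [ 479.6747207  -357.69507093    3.        ]
side col 341 [(168, [188, 172, 159]), (169, [201, 184, 170]), (170, [203, 186, 172]), (171, [201, 184, 170]), (172, [197, 180, 167]), (173, [193, 176, 162]), (174, [192, 173, 161]), (175, [187, 169, 157]), (176, [167, 151, 140]), (177, [138, 125, 116]), (178, [128, 117, 108]), (179, [130, 118, 109]), (180, [130, 118, 110]), (181, [130, 118, 109]), (182, [130, 117, 109]), (183, [129, 117, 108]), (184, [130, 117, 108]), (185, [134, 121, 112]), (186, [154, 140, 129]), (187, [178, 161, 148]), (188, [189, 172, 158]), (189, [191, 174, 160]), (190, [192, 175, 162]), (191, [190, 173, 160]), (192, [179, 163, 150]), (193, [148, 134, 124]), (194, [101, 91, 85]), (195, [67, 60, 56]), (196, [59, 53, 49]), (197, [58, 53, 49]), (198, [59, 54, 56]), (199, [58, 59, 77]), (200, [58, 69, 112]), (201, [59, 77, 136]), (202, [61, 80, 139]), (203, [87, 93, 13
[... 881 characters left out ...]
0, [133, 127, 120]), (451, [85, 81, 75]), (452, [75, 73, 68]), (453, [76, 74, 70]), (454, [78, 74, 71]), (455, [102, 97, 92]), (456, [137, 130, 124]), (457, [149, 141, 135]), (458, [147, 139, 131]), (459, [143, 135, 128]), (460, [145, 138, 131]), (461, [144, 139, 132]), (462, [138, 133, 124]), (463, [118, 112, 108]), (464, [103, 99, 93]), (465, [145, 139, 131]), (466, [143, 138, 131]), (467, [143, 139, 130]), (468, [143, 138, 129]), (469, [141, 135, 127]), (470, [144, 138, 130]), (471, [144, 138, 130]), (472, [143, 139, 131]), (473, [142, 136, 128]), (474, [145, 137, 130]), (475, [149, 142, 135]), (476, [147, 141, 135]), (477, [152, 145, 136]), (478, [154, 148, 140]), (479, [155, 150, 142])]
```

```bash
python3 - <<'E'
from h import *
c=load('top0'); s=load('side0')
print('side: flange bottom front',onz(s,340.5,193.3,29)-[0,53,0],'knob base front',onz(s,340.5,186,35)-[0,14,0],'knob top front',onz(s,340.5,176.5,75)-[0,14,0],'knob top back',onz(s,340.5,172,75)+[0,14,0])
print('top flange left',onz(c,435,260,35)-[0,53,0])
m=cv2.cvtColor(c['image'],cv2.COLOR_RGB2GRAY).astype(int)
for u in(452,456,460): print(u,[(r,m[r,u]) for r in list(range(234,246))+list(range(248,268))+list(range(276,288))])
b=cv2.inRange(cv2.cvtColor(c['image'],cv2.COLOR_RGB2HSV),(105,120,40),(125,255,255)); b[:, :420]=0;b[:,500:]=0;b[:235]=0;b[300:]=0
p=np.argwhere(b)[:,::-1].astype(float)
# outer circle of coaster: farthest pts in world z=3
w=np.array([onz(c,*q,3)[:2] for q in p]); hull=cv2.convexHull(w.astype(np.float32)).reshape(-1,2)
from scipy.optimize import least_squares
sel=hull[(hull[:,1]>-340)|(hull[:,0]<450)]
f=least_squares(lambda v:np.hypot(sel[:,0]-v[0],sel[:,1]-v[1])-60,[480,-355]); print('coaster',f.x,abs(f.fun).max(),len(sel))
# inner boundary = flange edge (z 29..35)
E
```

```text
side: flange bottom front [ 482.36173748 -365.02296852   29.        ] knob base front [ 483.95452382 -364.38076427   35.        ] knob top front [ 483.56241767 -356.81094486   75.        ] knob top back [ 484.88639581 -360.47003479   75.        ]
top flange left [ 487.50351254 -365.16882884   35.        ]
452 [(234, np.int64(149)), (235, np.int64(154)), (236, np.int64(155)), (237, np.int64(154)), (238, np.int64(155)), (239, np.int64(154)), (240, np.int64(144)), (241, np.int64(139)), (242, np.int64(139)), (243, np.int64(139)), (244, np.int64(139)), (245, np.int64(140)), (248, np.int64(139)), (249, np.int64(138)), (250, np.int64(138)), (251, np.int64(137)), (252, np.int64(138)), (253, np.int64(140)), (254, np.int64(133)), (255, np.int64(107)), (256, np.int64(74)), (257, np.int64(68)), (258, np.int64(73)), (259, np.int64(73)), (260, np.int64(73)), (261, np.int64(72)), (262, np.int64(86)), (263, np.int64(122)), (264, np.int64(138)), (265, np.int64(140)), (266, np.int64(142)), (267, np.int64(139)), (276, np.int64(139)), (277, np.int64(139)), (278, np.int64(140)), (279, np.int64(72)), (280
[... 1452 characters left out ...]
t64(138)), (251, np.int64(128)), (252, np.int64(134)), (253, np.int64(138)), (254, np.int64(137)), (255, np.int64(139)), (256, np.int64(139)), (257, np.int64(139)), (258, np.int64(138)), (259, np.int64(141)), (260, np.int64(139)), (261, np.int64(137)), (262, np.int64(79)), (263, np.int64(90)), (264, np.int64(133)), (265, np.int64(139)), (266, np.int64(140)), (267, np.int64(137)), (276, np.int64(137)), (277, np.int64(140)), (278, np.int64(141)), (279, np.int64(74)), (280, np.int64(51)), (281, np.int64(52)), (282, np.int64(49)), (283, np.int64(51)), (284, np.int64(77)), (285, np.int64(148)), (286, np.int64(154)), (287, np.int64(154))]
coaster [ 480.73665524 -358.27392669] 3.8779908348758667 25
```

```bash
python3 -m handwheel '[[[12,-36,-5,0,0,0,1],[12,-36,-10,0,0,0,1],[12,-36,-20,0,0,0,1],[12,-36,-20,0,0,0,1],[12,-36,-20,0,0,0,1],[12,-36,-20,0,0,0,1],[12,-36,-20,0,0,0,1],[12,-34,-20,0,0,0,1]]]' 60
python3 - <<'E'
from h import *
c=load('top0')
print('flange x',onz(c,456,240,35)[0]-53,onz(c,456,278.8,29)[0]+53)
for n in('top0','top9'):
    c=load(n); h=cv2.inRange(cv2.cvtColor(c['image'],cv2.COLOR_RGB2HSV),(0,70,40),(25,255,255)); m=np.zeros_like(h); m[190:260,325:385]=h[190:260,325:385]
    for q in cv2.findContours(m,cv2.RETR_CCOMP,1)[0]:
        if len(q)>40: e=cv2.fitEllipse(q); print(n,'jar',np.round(e[0],1),np.round(e[1],1),onz(c,*e[0],100).round(1))
p,R,s=cur(); print(p.round(1),R.as_matrix().round(3).tolist(),s['joints'].round(2),'to knob',(np.array([485,-364,50])-p).round(1))
E
```

```text
time_s: 19.6
eef_pos: [486.5, -362.3, 127.1]
ee_rot: [0.001, 0.127, 0.992, 0.003]
force: [-0.0, 0.0, 0.3]
grip_width: 1.001
grip_force: 0.0
flange x 486.0452234188209 489.8202149908492
top0 jar [350.5 231.4] [25.2 32.2] [557.  -90.7 100. ]
top0 jar [353.1 219.3] [39.  40.3] [588.2 -98.8 100. ]
top0 jar [353.  219.8] [31.9 35.5] [586.9 -98.4 100. ]
top9 jar [350.5 231.4] [25.2 32.2] [557.  -90.7 100. ]
top9 jar [353.1 219.3] [38.9 40.2] [588.3 -98.7 100. ]
top9 jar [353.  219.8] [31.9 35.7] [586.9 -98.3 100. ]
[ 486.5 -362.3  127.1] [[-0.968, 0.251, 0.003], [0.251, 0.968, 0.005], [-0.002, 0.005, -1.0]] [-0.84  0.56  1.35  0.01  1.23 -2.15] to knob [ -1.5  -1.7 -77.1]
```

```bash
python3 -m handwheel '[[[0,-1.5,-25,0,0,0,1],[0,0,-22,0,0,0,1],[0,0,-18,0,0,0,1],[0,0,-11,0,0,0,1],[0,0,0,0,0,0,1]]]'; python3 -m handwheel '[[[0,0,0,0,0,0,-1],[0,0,0,0,0,0,-1],[0,0,0,0,0,0,-1],[0,0,0,0,0,0,-1],[0,0,0,0,0,0,-1],[0,0,0,0,0,0,-1]]]' 40
```

```text
time_s: 20.23
eef_pos: [485.9, -362.8, 51.5]
ee_rot: [0.001, 0.127, 0.992, 0.003]
force: [0.2, -0.5, 0.0]
grip_width: 1.002
grip_force: 0.0
time_s: 20.98
eef_pos: [486.2, -363.5, 52.4]
ee_rot: [0.002, 0.127, 0.992, 0.002]
force: [-0.3, -1.2, 5.0]
grip_width: 0.293
grip_force: 39.4
```

```bash
python3 - <<'E'
from h import *
p,R,s=cur(); print(p.round(1),(R.as_matrix()[:,2]).round(3))
c=snap('side','side11'); im=c['image'].astype(int)
print([(r,int(im[r,341].sum())) for r in range(184,206)]); print([(u,int(im[189,u].sum())) for u in list(range(320,330))+list(range(350,362))])
E
```

```text
[ 486.2 -363.5   52.4] [ 0.004  0.004 -1.   ]
[(184, 294), (185, 291), (186, 287), (187, 284), (188, 292), (189, 346), (190, 447), (191, 514), (192, 508), (193, 434), (194, 303), (195, 187), (196, 148), (197, 149), (198, 157), (199, 184), (200, 234), (201, 266), (202, 276), (203, 310), (204, 418), (205, 511)]
[(320, 553), (321, 493), (322, 470), (323, 467), (324, 443), (325, 376), (326, 385), (327, 454), (328, 498), (329, 505), (350, 292), (351, 283), (352, 282), (353, 273), (354, 252), (355, 231), (356, 246), (357, 278), (358, 299), (359, 305), (360, 306), (361, 307)]
```

```bash
python3 -m handwheel '[[[0,0,0,0,0,0,-1],[0,0,10,0,0,0,-1],[0,0,22,0,0,0,-1],[0,0,30,0,0,0,-1],[0,0,30,0,0,0,-1],[0,0,25,0,0,0,-1],[0,0,13,0,0,0,-1],[0,0,0,0,0,0,-1]]]' 70
python3 -m handwheel '[[[4,12,0,0,0,0,-1],[12,30,0,0,0,0,-1],[17,45,0,0,0,0,-1],[19,50,0,0,0,0,-1],[19,50,0,0,0,0,-1],[17,45,0,0,0,0,-1],[10,26,0,0,0,0,-1],[3,7,0,0,0,0,-1]]]'
python3 - <<'E'
from h import *
p,R,s=cur(); print(p.round(1),(R.as_matrix()[:,2]).round(3),s['joints'].round(2),s['force'].round(1))
c=snap('side','side12'); h=cv2.cvtColor(c['image'],cv2.COLOR_RGB2HSV)
q=proj(c,[p-[0,0,52],p-[0,0,25],JAR+[0,0,100]]); print(q.round(1))
cv2.imwrite('pics/crop8.png',cv2.cvtColor(cv2.resize(c['image'][130:260,235:365],None,fx=4.5,fy=4.5,interpolation=2),cv2.COLOR_RGB2BGR))
im=c['image'].astype(int); u=int(q[1][0])
print([(r,im[r,u].tolist()) for r in range(175,222)])
E
```

```text
time_s: 22.02
eef_pos: [486.1, -363.1, 182.1]
ee_rot: [0.002, 0.127, 0.992, 0.002]
force: [-0.7, 0.1, -2.6]
grip_width: 0.275
grip_force: 68.8
time_s: 23.02
eef_pos: [586.9, -95.8, 180.9]
ee_rot: [0.0, 0.126, 0.992, 0.003]
force: [-0.2, -0.1, -1.3]
grip_width: 0.277
grip_force: 69.0
[586.9 -95.8 180.9] [ 0.002  0.005 -1.   ] [-0.36  0.49  1.33  0.01  1.33 -1.68] [-0.2 -0.1 -1.3]
[[300.8 200.3]
 [300.4 192.1]
 [301.  208.4]]
[(175, [78, 74, 71]), (176, [80, 76, 72]), (177, [85, 81, 78]), (178, [90, 85, 82]), (179, [92, 87, 84]), (180, [93, 89, 85]), (181, [96, 91, 87]), (182, [102, 95, 90]), (183, [105, 96, 90]), (184, [109, 98, 92]), (185, [111, 101, 94]), (186, [112, 101, 94]), (187, [113, 102, 95]), (188, [118, 107, 99]), (189, [123, 112, 104]), (190, [126, 115, 106]), (191, [131, 118, 110]), (192, [146, 132, 123]), (193, [173, 156, 145]), (194, [191, 173, 161]), (195, [196, 177, 165]), (196, [197, 177, 165]), (197, [197, 178, 165]), (198, [196, 177, 165]), (199, [192, 173, 161]), (200, [170, 153, 142]), (201, [130, 117, 109]), (202, [88, 80, 74]), (203, [60, 54, 50]), (204, [52, 47, 44]), (205, [51, 46, 42]), (206, [56, 47, 42]), (207, [73, 53, 43]), (208, [92, 61, 43]), (209, [100, 63, 41]), (210, [103, 69, 49]), (211, [104, 83, 68]), (212, [108, 98, 86]), (213, [108, 101, 89]), (214, [108, 101, 89]), (215, [108, 101, 89]), (216, [109, 99, 86]), (217, [111, 93, 77]), (218, [113, 81, 58]), (219, [109, 70, 44]), (220, [104, 66, 41]), (221, [102, 65, 42])]
```

View pics/crop8.png

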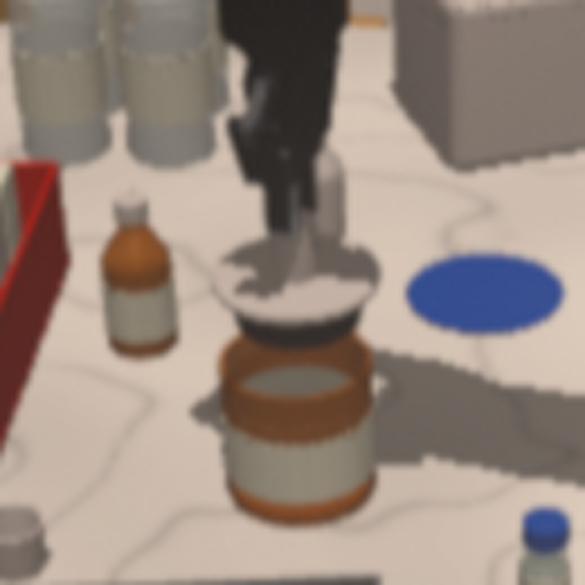

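The last picture shows the stopper held upright over the jar. Its flange spans 213–380 and the jar 220–374, so both centre on about 297 in the crop. The pad at (485,293) is now empty. I'll shift slightly and lower it gently.

```bash
python3 -m handwheel '[[[0.6,-2,-6,0,0,0,-1],[0,0,-8,0,0,0,-1],[0,0,-8,0,0,0,-1],[0,0,-6,0,0,0,-1],[0,0,-5,0,0,0,-1],[0,0,-4,0,0,0,-1],[0,0,-4,0,0,0,-1],[0,0,0,0,0,0,-1]]]'
python3 -m handwheel '[[[0,0,-3,0,0,0,-1],[0,0,-3,0,0,0,-1],[0,0,-2,0,0,0,-1],[0,0,0,0,0,0,-1]]]'
```

```text
time_s: 24.08
eef_pos: [587.5, -100.0, 140.7]
ee_rot: [0.001, 0.127, 0.992, 0.003]
force: [0.6, 0.4, -1.4]
grip_width: 0.274
grip_force: 69.0
time_s: 24.58
eef_pos: [587.7, -100.0, 132.9]
ee_rot: [0.001, 0.127, 0.992, 0.003]
force: [1.5, 1.7, -1.3]
grip_width: 0.274
grip_force: 69.0
```

```bash
python3 -m handwheel '[[[0,1.2,0,0,0,0,-1],[0,0,-2,0,0,0,-1],[0,0,-2,0,0,0,-1],[0,0,-2,0,0,0,-1],[0,0,0,0,0,0,-1]]]'
python3 -m handwheel '[[[0,0,-1,0,0,0,-1],[0,0,-1,0,0,0,-1],[0,0,-1,0,0,0,-1],[0,0,0,0,0,0,-1]]]'
```

```text
time_s: 25.2
eef_pos: [587.6, -98.9, 126.7]
ee_rot: [0.001, 0.127, 0.992, 0.003]
force: [2.1, 1.4, 0.2]
grip_width: 0.273
grip_force: 69.1
time_s: 25.7
eef_pos: [588.0, -99.0, 124.4]
ee_rot: [0.002, 0.127, 0.992, 0.002]
force: [3.3, 1.8, 3.4]
grip_width: 0.276
grip_force: 69.7
```

```bash
python3 -m handwheel '[[[-0.3,0,-1,0,0,0,-1],[0,0,-1,0,0,0,-1],[0,0,0,0,0,0,-1]]]'
```

```text
time_s: 26.08
eef_pos: [588.6, -99.2, 123.6]
ee_rot: [0.004, 0.127, 0.992, 0.002]
force: [5.7, 2.1, 9.1]
grip_width: 0.279
grip_force: 70.5
```

```bash
python3 -m handwheel '[[[0,0,0,0,0,0,-0.4],[0,0,0,0,0,0,0],[0,0,0,0,0,0,1],[0,0,0,0,0,0,1],[0,0,0,0,0,0,1],[0,0,0,0,0,0,1]]]' 20
python3 -m handwheel '[[[0,0,12,0,0,0,1],[0,0,30,0,0,0,1],[0,0,40,0,0,0,1],[-20,0,40,0,0,0,1],[-50,0,20,0,0,0,1],[-50,30,0,0,0,0,1],[-30,50,0,0,0,0,1],[0,50,0,0,0,0,1]]]'
python3 -m handwheel '[[[0,60,0,0,0,0,1],[0,60,0,0,0,0,1],[0,60,0,0,0,0,1],[0,0,0,0,0,0,1],[0,0,0,0,0,0,1]]]'
python3 - <<'E'
from h import *
c=snap('side','side13'); t=snap('top','top13'); im=c['image'].astype(int)
for w in(-40,0,40): 
    u=proj(c,JAR+[w,0,100])[0][0]; print(w,round(u),[(r,im[r,round(u)].tolist()) for r in range(200,226)])
print('pred front: flange top z106/bottom z100 rows',[proj(c,JAR+[0,53,z])[0].round(1) for z in(106,100)],'if 3mm high',proj(c,JAR+[0,53,103])[0].round(1))
print('edges row 207',[(u,int(im[207,u].sum())) for u in list(range(278,290))+list(range(312,326))])
h=cv2.inRange(cv2.cvtColor(t['image'],cv2.COLOR_RGB2HSV),(0,70,40),(25,255,255)); print('orange in top jar',cv2.countNonZero(h[190:260,325:385]))
g=cv2.cvtColor(t['image'],cv2.COLOR_RGB2GRAY).astype(int); print('row 217',[(u,g[217,u]) for u in list(range(326,342))+list(range(364,382))]); print('col 354',[(r,g[r,354]) for r in list(range(190,206))+list(range(228,246))])
E
```

```text
time_s: 26.82
eef_pos: [587.2, -98.9, 121.8]
ee_rot: [0.001, 0.127, 0.992, 0.002]
force: [0.0, 1.5, -0.0]
grip_width: 0.999
grip_force: 0.0
time_s: 27.82
eef_pos: [435.8, 32.1, 265.4]
ee_rot: [0.003, 0.128, 0.992, 0.002]
force: [0.8, -0.4, -0.3]
grip_width: 0.995
grip_force: 0.0
time_s: 28.45
eef_pos: [437.3, 210.7, 264.4]
ee_rot: [0.002, 0.127, 0.992, 0.002]
force: [0.4, -0.9, 0.7]
grip_width: 0.999
grip_force: 0.0
-40 315 [(200, [209, 192, 177]), (201, [205, 188, 173]), (202, [199, 181, 168]), (203, [195, 176, 163]), (204, [194, 175, 162]), (205, [194, 175, 162]), (206, [194, 175, 162]), (207, [194, 176, 162]), (208, [194, 175, 162]), (209, [194, 176, 162]), (210, [193, 175, 161]), (211, [189, 172, 159]), (212, [176, 160, 148]), (213, [148, 133, 122]), (214, [113, 96, 84]), (215, [94, 70, 55]), (216, [91, 63, 46]), (217, [93, 63, 45]), (218, [93, 64, 46]), (219, [94, 64, 45]), (220, [95, 65, 46]), (221, [97, 67, 48]), (222, [104, 75, 56]), (223, [115, 91, 73]), (224, [121, 105, 88]), (225, [124, 113, 98])]
0 301 [(200, [132, 119, 111]), (201, [132, 119, 111]), (202, [131, 119, 110]
[... 2409 characters left out ...]
)), (192, np.int64(159)), (193, np.int64(157)), (194, np.int64(160)), (195, np.int64(159)), (196, np.int64(157)), (197, np.int64(139)), (198, np.int64(150)), (199, np.int64(152)), (200, np.int64(150)), (201, np.int64(152)), (202, np.int64(151)), (203, np.int64(150)), (204, np.int64(146)), (205, np.int64(152)), (228, np.int64(155)), (229, np.int64(153)), (230, np.int64(154)), (231, np.int64(157)), (232, np.int64(156)), (233, np.int64(152)), (234, np.int64(155)), (235, np.int64(156)), (236, np.int64(154)), (237, np.int64(156)), (238, np.int64(76)), (239, np.int64(36)), (240, np.int64(57)), (241, np.int64(69)), (242, np.int64(72)), (243, np.int64(69)), (244, np.int64(34)), (245, np.int64(126))]
```

```bash
python3 - <<'E'
from h import *
c=load('side13'); t=load('top13'); a=np.radians(np.arange(0,360,.5)); X=np.c_[53*np.cos(a),53*np.sin(a),0*a]
for z in(100,103):
    q=proj(c,JAR+X+[0,0,z])
    print(z,[(u,round(max(q[np.abs(q[:,0]-u)<.6][:,1]),1)) for u in(287,301,315)])
print('obs (217.8 @301)  215.0 @287  213.4 @315')
print('stopper centre top', (onz(t,333,217,106)+onz(t,374.3,217,106))/2, (onz(t,354,197,106)[0]-53,onz(t,354,237.7,100)[0]+53))
q0=proj(t,JAR+X+[0,0,106]); print(q0.min(0),q0.max(0))
print(sense()['dq'].round(3))
E
```

```text
100 [(287, np.float64(215.6)), (301, np.float64(218.2)), (315, np.float64(214.6))]
103 [(287, np.float64(214.7)), (301, np.float64(217.3)), (315, np.float64(213.7))]
obs (217.8 @301)  215.0 @287  213.4 @315
stopper centre top [ 592.66153689 -100.01326682  106.        ] (np.float64(592.2406288260993), np.float64(593.4435103010499))
[332.12933301 198.65120962] [374.15231015 239.30865774]
[-0.007  0.002  0.002  0.001 -0.002  0.003]
```

```bash
python3 - <<'E'
from h import *
def sub(v,x0):  # subpixel step location of the largest gradient
    d=np.abs(np.diff(v.astype(float))); i=int(np.argmax(d)); w=d[max(0,i-2):i+3]; return round(x0+.5+(np.arange(max(0,i-2),max(0,i-2)+len(w))*w).sum()/w.sum(),2)
for n in('side0','side9','side13'):
    g=load(n)['image'][:,:,2]
    print(n,[(r,sub(g[r,276:292],276),sub(g[r,310:326],310)) for r in(222,228,234)],'bottom',[sub(g[236:250,u],236) for u in(295,301,307)],'label top',[sub(g[222:236,u],222) for u in(292,301,310)])
for n in('top0','top9','top13'):
    g=load(n)['image'][:,:,2]; print(n,'bottom front',[sub(g[238:252,u],238) for u in(344,348,352)],'left',[sub(g[r,325:341],325) for r in(228,232)])
s=load('side13')
for z in(104,102,100): print(z,'px/mm x,y,z',(proj(s,JAR+[1,0,z])-proj(s,JAR+[0,0,z])).round(2))
im=s['image'].astype(int); print('knob top',[(r,int(im[r,300].sum())) for r in range(184,202)],[(u,int(im[204,u].sum())) for u in range(290,312)])
E
```

```text
side0 [(222, np.float64(284.19), np.float64(317.44)), (228, np.float64(284.17), np.float64(318.19)), (234, np.float64(284.61), np.float64(318.26))] bottom [np.float64(245.97), np.float64(246.59), np.float64(245.86)] label top [np.float64(227.38), np.float64(228.46), np.float64(226.45)]
side9 [(222, np.float64(284.2), np.float64(317.47)), (228, np.float64(284.1), np.float64(318.22)), (234, np.float64(284.59), np.float64(318.24))] bottom [np.float64(245.96), np.float64(246.61), np.float64(245.85)] label top [np.float64(227.35), np.float64(228.43), np.float64(226.43)]
side13 [(222, np.float64(284.22), np.float64(317.46)), (228, np.float64(284.29), np.float64(318.2)), (234, np.float64(284.07), np.float64(318.24))] bottom [np.float64(245.95), np.float64(246.6), np.float64(245.86)] label top [np.float64(227.33), np.float64(228.42), np.float64(226.38)]
top0 bottom front [np.float64(243.16), np.float64(244.26), np.float64(244.66)] left [np.float64(333.9), np.float64(337.54)]
top9 bottom front [np.float64(243.14), np.float64(244.27), np.float64(244.59)] left [np.float64(333.89), np.float64(337.44)]
top13 bottom front [np.float64(243.11), np.float64(244.27), np.float64(244.59)] left [np.float64(334.06), np.float64(338.14)]
104 px/mm x,y,z [[-0.34 -0.01]]
102 px/mm x,y,z [[-0.34 -0.01]]
100 px/mm x,y,z [[-0.34 -0.01]]
knob top [(184, 335), (185, 363), (186, 395), (187, 457), (188, 528), (189, 560), (190, 566), (191, 566), (192, 562), (193, 548), (194, 534), (195, 529), (196, 529), (197, 510), (198, 449), (199, 382), (200, 363), (201, 362)] [(290, 531), (291, 531), (292, 530), (293, 528), (294, 516), (295, 452), (296, 353), (297, 334), (298, 346), (299, 356), (300, 359), (301, 360), (302, 354), (303, 340), (304, 351), (305, 424), (306, 507), (307, 531), (308, 530), (309, 530), (310, 528), (311, 531)]
```

```bash
python3 - <<'E'
from h import *
s=load('side13')
J=np.array([592.,-99.5,0])
print('bottom front pred',proj(s,J+[0,50,0]).round(2),'obs 246.6')
a=np.radians(np.arange(0,360,.5)); X=np.c_[53*np.cos(a),53*np.sin(a),0*a]; B=np.c_[50*np.cos(a),50*np.sin(a),0*a]
q=proj(s,J+B); print([(u,round(max(q[np.abs(q[:,0]-u)<.6][:,1]),2)) for u in(295,301,307)],'obs 245.95 246.6 245.86')
for z in(100,103):
    q=proj(s,J+X+[0,0,z]); print(z,[(u,round(max(q[np.abs(q[:,0]-u)<.6][:,1]),2)) for u in(287,301,315)],'cols',q[:,0].min().round(1),q[:,0].max().round(1))
im=s['image'][:,:,0].astype(float)
for u in(287,301,315):
    v=im[206:224,u]; h=(v.max()+v[-4:-2].mean())/2; i=np.where((v[:-1]>h)&(v[1:]<=h))[0][-1]; print(u,'obs',round(206+i+(v[i]-h)/(v[i]-v[i+1]),2))
E
```

```text
bottom front pred [[299.41 246.16]] obs 246.6
[(295, np.float64(245.8)), (301, np.float64(246.17)), (307, np.float64(245.47))] obs 245.95 246.6 245.86
100 [(287, np.float64(216.03)), (301, np.float64(217.96)), (315, np.float64(213.47))] cols 281.4 317.9
103 [(287, np.float64(215.19)), (301, np.float64(217.06)), (315, np.float64(212.58))] cols 281.3 317.9
287 obs 214.91
301 obs 217.56
315 obs 213.09
```

The jar hasn't moved, and the held height put the stopper's origin at 74 mm. The image still leaves 1–3 mm of doubt, so I'll press the knob lightly from above with closed fingers to confirm the seat.

```bash
python3 -m handwheel '[[[19,-39,0,0,0,0,-1],[19,-39,0,0,0,0,-1],[19,-39,0,0,0,0,-1],[19,-39,-8,0,0,0,-1],[19,-39,-15,0,0,0,-1],[19,-39,-20,0,0,0,-1],[19,-39,-20,0,0,0,-1],[18,-37,0,0,0,0,-1]]]' 20
python3 -m handwheel '[[[0,0,-12,0,0,0,-1],[0,0,-12,0,0,0,-1],[0,0,-8,0,0,0,-1],[0,0,-5,0,0,0,-1],[0,0,0,0,0,0,-1]]]'
```

```text
time_s: 29.55
eef_pos: [587.7, -101.7, 199.5]
ee_rot: [-0.0, 0.128, 0.992, 0.003]
force: [-0.5, -0.3, 1.2]
grip_width: -0.001
grip_force: 0.0
time_s: 30.18
eef_pos: [588.2, -98.5, 163.8]
ee_rot: [0.001, 0.127, 0.992, 0.002]
force: [1.4, -0.4, -1.2]
grip_width: 0.005
grip_force: 0.0
```

```bash
python3 -m handwheel '[[[0,0,-3,0,0,0,-1],[0,0,-3,0,0,0,-1],[0,0,-2,0,0,0,-1],[0,0,0,0,0,0,-1]]]'; python3 -m handwheel '[[[0,0,-1,0,0,0,-1],[0,0,-1,0,0,0,-1],[0,0,0,0,0,0,-1]]]'
```

```text
time_s: 30.68
eef_pos: [588.2, -98.9, 155.7]
ee_rot: [0.001, 0.127, 0.992, 0.003]
force: [0.4, -0.5, 0.1]
grip_width: 0.002
grip_force: 0.0
time_s: 31.05
eef_pos: [588.2, -98.9, 153.9]
ee_rot: [0.001, 0.127, 0.992, 0.002]
force: [0.1, -0.1, 0.0]
grip_width: 0.003
grip_force: 0.0
```

```bash
python3 -m handwheel '[[[0,0,-1,0,0,0,-1],[0,0,-1,0,0,0,-1],[0,0,0,0,0,0,-1]]]'
```

```text
time_s: 31.42
eef_pos: [588.2, -98.9, 151.8]
ee_rot: [0.001, 0.127, 0.992, 0.002]
force: [-1.1, -0.2, 0.7]
grip_width: -0.002
grip_force: 0.0
```

The closed fingertips reached the knob's home height without meeting resistance, so the stopper is fully down. I'll back off and hand in.

```bash
python3 -m handwheel '[[[0,0,20,0,0,0,-1],[0,0,35,0,0,0,-1],[-20,0,35,0,0,0,-1],[-40,0,20,0,0,0,-1],[-40,0,0,0,0,0,-1],[0,0,0,0,0,0,-1],[0,0,0,0,0,0,-1]]]'; python3 -c "
from rig import *
print(finish_job())"
```

```text
time_s: 32.3
eef_pos: [488.8, -99.1, 262.1]
ee_rot: [0.002, 0.127, 0.992, 0.002]
force: [-0.7, -0.4, 0.0]
grip_width: -0.002
grip_force: 0.0
the job is handed in; nothing more can be done
None
```

I handed the job in at 32 s without getting a verdict back: the scoop lifted what measured as all four pills and tipped them into the jar, though they can't be seen there (none shows anywhere else); the scoop is back on its mat, and the stopper is fully down by the height checks.

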